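# File the drilling template on the lever-arch board

### The arm

A 6-joint arm with a two-finger parallel gripper is mounted at the origin on the work surface. World frame = base frame: x ahead of the robot, y to its left, z up, the work surface at z = 0. Lengths are in m, angles in rad, forces in N, time in s.
With the tool pointing down it reaches from about 0.4 to 0.825 m from the base axis. Payload 7 kg.
Tool frame: the origin (TCP) lies at the centre of the arm's flange, where the gripper is bolted on; the fingertips stand 178 mm ahead of it and the grasp point (between the pads) lies 159 mm ahead of it; x points along the fingers, y is the direction in which the jaws open and shut, and the axes are right-handed (so a half turn about x gives the same grasp; the last joint's range is limited). The gripper opens to 88 mm and grips with 3 to 60 N. Pads are 19 mm wide; open, the fingers measure 130 mm over their backs; the gripper's body (78 mm by 193 mm) begins 47 mm behind the grasp point.
Start: joints at [-0.813, 0.359, 0.012, 0, -1.224, -0.288], TCP at [0.306, -0.602, 0.405] pointing down, gripper open.
Joint ranges: [-3.07, 3.07], [-1.43, 2.12], [-1.02, 1.25], [-3.03, 1.67], [-3.05, -0], [-3.03, 3.03]. Speed limits (rad/s): [2.39, 2.39, 3.01, 3.14, 3.14, 3.14].

### API

Orientations are given as a rotation vector (axis times angle).
In Python, from station import arm gives the robot as it stands.
- The arm moves only by the tool send_rows, never from a script. Its argument "rows" is a list of rows, each an object of numbers: "x", "y", "z": the shift along the tool's x, y, z in mm; "wx", "wy", "wz": the turn, a rotation vector about the tool's x, y, z in rad; "gripper": the opening, from 0 (shut) to 1 (fully open). In form: [{"x": .., "y": .., "z": .., "wx": .., "wy": .., "wz": .., "gripper": ..}, ...]. A call has 1 to 20 rows; each row shifts and turns the commanded pose from where the row before left it, along the tool's axes as they then stand; what a row does not reach is not made up. A row lasts 1/10 s, in which the tool goes at most 50 mm and 8.59 degrees, less where a joint would pass 70% of its speed; a pose out of reach is approached as far as the arm can. A call is refused whole if a number of a shift passes 50 or a number of a turn 0.15, either way. A call with a gripper value outside its range is refused whole. The fingers move at their own pace and stop on an object; the grip force is fixed at half the most. Time passes only in rows, so rows that do not move let the fingers close. It gives the time, the measured TCP pose, the force and the opening at its end, in the units of the state.
- arm.read_state(): the state, without advancing time (a new reading comes with each control period).
- arm.capture(name): name is "scene" or "top" or "wrist"; returns a dict with "frame" (384x512x3 uint8, blue, green, red), "depth" (384x512 float32, m along the optical axis (not along the pixel's ray), 0 where there is no reading), "fovy" (degrees; the focal length in pixels is half the picture's height over the tangent of half this angle, whatever the lens; pixels are square), "cx", "cy" (the principal point, pixels), "k1" (the pictures are not rectified: a ray, as slopes to the right and down, at radius r is drawn at 1 + k1 r^2 times it, then the intrinsics apply), "xyz" and "rotation" of the camera in the world. Camera axes: x right, y up, looking along -z (the intrinsics and any distortion apply to the point x, -y, -z); pixel columns grow to the right and rows downward; lengths in m; the calibration is good to about 2 mm. A picture is of the moment at which its call begins.
- arm.sign_off(): hands the job in, once; it reports no verdict.
Trained networks look in the newest picture that a camera, given by its name, has taken for a name from the list of things; names that differ only in an ending like _2 or _b are one class to them, and where a whole thing is asked for, a point or a joint stands for the part that bears it (a point fixed in the world has none). Each returns a list of dicts, best first, with "p" (0 to 1); they miss things now and then, are a little off and sometimes report something else, mostly with a low value. They report only what shows in the picture. A call takes as long as a camera call. They do not tell look-alikes from the thing itself.
- arm.find_in(camera, name): "location" ([x, y, z] in m, in world coordinates, good to about 4 mm: the middle of the surface that is visible of it).
- arm.regions_of(camera, name): "pixels" (384x512 bool, what is visible of it).
The state is a dict: "t": time; "joint_positions": joint angles; "joint_vel": joint speeds; "joint_torque": joint torques, N m; "eef_pos": TCP position; "orientation": TCP orientation; "wrist_force": force on the tool from outside, world axes, zero at the start; "wrist_torque": the same for the moment, N m; "opening": finger opening in m.
Only numpy, scipy, OpenCV 4.12 (cv2) and the standard library are available. Lean on these libraries where they do the work, as an engineer would, in place of code of your own. Each camera call takes 0.05 s, during which the arm holds its last target.

### The job

Lift the lever of the lever-arch board until the rings spring open, lower the two-holed plywood drilling template gently over both posts until it lies flat on the mechanism, and then press the lever down until the rings click fully shut. Never force anything: do not drop or jam the template on the posts, do not lean hard on the lever, and leave the other things on the bench where they are.

Things in the scene. Friction and masses are not known exactly. Their poses are not given: they have to be found in the camera images.
- board: Grey board 200 x 320 x 6 mm, fixed flat on the bench, carrying a steel lever-arch mechanism. Origin: underside of the board, midway between the two posts; z up; y along the line of the posts (they stand at y -40 and +40 mm), lever at the -y end. The steel base plate (x -28 to +45, y -148 to +78 mm) is 9 mm up at its top. Be gentle: a 60 N jolt (30 N at the lever tip) does damage.
- post_a (a point): Centre of the top of the fixed upright post at the board's x 0, y +40 mm: round steel, 7 mm diameter, top edge slightly rounded, 36 mm tall, top 45 mm above the board's origin.
- post_b (a point): Centre of the top of the other, equal post, at the board's x 0, y -40 mm.
- arch_rod (a point): Middle of the rod (along y) on which the two steel arches (6 mm wire) hinge together, at the board's x +36 mm, 13 mm high. Shut, each arch reaches over to its post's top (highest point 53 mm above the board's origin). The lever swings them over towards +x by 1.15 times its own angle; open, they lean away between x +30 and +72 mm, at most 60 mm high.
- lever (a joint): Lever angle: 0 rad = down, rings shut; 1.15 = up, rings open. It turns about the board's x axis direction, at y -85 mm, 22 mm above the board's origin. Over-centre spring: about 5 N up at the tip frees it from 0; past 0.2 rad it springs open by itself. Closing takes up to about 7 N at the tip (more if fast) until below 0.2 rad, where it snaps to its stop at 0.
- lever_tip (a point): Centre of the cross roll at the lever's free end: steel, 14 mm diameter, 24 mm long along the board's x, 73 mm from the hinge axis. Shut, it is at the board's x 0, y -155 mm, 44 mm above the board's origin; open, at y -93 mm, 95 mm above it. Nothing stands beside it.
- grip: Upright wooden grip block of the drilling template: 16 mm thick (its x), 36 mm long (y), 45 mm tall (z up). Origin: centre of its underside, on top of the plywood strip. Template down on the base plate: origin 15 mm above the board's origin; strip lying on the post tops: 51 mm above it. The template fits either way round.
- grip_top (a point): Centre of the grip's top. The strip below the grip is plywood, 44 mm wide (grip x), 116 mm long (grip y), 6 mm thick, with two 10 mm through holes 80 mm apart on its centre line (grip x 0). The grip was glued on by eye: along y it may be up to 6 mm off the middle between the holes, not measured, so the holes must be found by feel or sight. Weighs 0.1 to 0.2 kg; starts flat on the bench.
- collet: Steel collet, 32 mm diameter, 32 mm tall, standing on a corner of the board; leave alone. Origin under its centre.
- offcut: Plywood offcut 50 x 90 x 10 mm with one large hole, no grip; leave alone. Origin under its centre.
- wrench: Steel wrench lying flat; leave alone.
- pliers: Pliers with black grips, about 155 mm long, lying flat; leave alone.
- mug: White mug, 80 mm across, 95 mm tall, pens in it up to 146 mm; leave alone. Origin under its centre.
- tape: Roll of paper tape, 100 mm across, 24 mm high, lying flat; leave alone.
- oil: White plastic oil bottle, 54 mm across, 130 mm tall; leave alone. Origin under its centre.
There are look-alikes about, which are no part of the job. Leave any green or pink look-alike of the part that bears grip alone.

How it is judged:
On the way, in this order (a step that is already met when the one before it is completed fails the run):
1. the lever is up and the rings are open (value of joint lever above 0.9 rad), for 0.2 s.
2. the template lies flat on the mechanism, both posts through its holes, the rings still open (value of joint lever above 0.9 rad and z of grip in the frame of board below 0.019 m and x of grip in the frame of board between -0.01 and 0.01 m and y of grip in the frame of board between -0.014 and 0.014 m and angle between the y axis of grip and the y axis of board, either way round below 0.12 rad and angle between grip's own z axis and vertical below 0.05 rad), for 0.2 s.
At the end, for the whole second after the job is handed in: Lever within 0.04 rad of its stop (rings shut); template at rest, flat (0.05 rad) on the base plate (4 mm), posts through its holes: grip within 10 mm across and 14 mm along the post line of the middle between the posts, lengthwise along that line within 0.12 rad (value of joint lever below 0.04 rad and z of grip in the frame of board below 0.019 m and x of grip in the frame of board between -0.01 and 0.01 m and y of grip in the frame of board between -0.014 and 0.014 m and angle between the y axis of grip and the y axis of board, either way round below 0.12 rad and angle between grip's own z axis and vertical below 0.05 rad and linear speed of grip below 0.02 m/s); the robot touches nothing.
It fails at once if more than 60 N (jarred or jammed) on the board, posts or arches (contact force between board and anything else above 60 N).
It fails at once if the template is dropped down the posts (falling faster than 0.4 m/s there) (z of grip in the frame of board below 0.05 m and x of grip in the frame of board between -0.03 and 0.03 m and y of grip in the frame of board between -0.05 and 0.05 m and linear speed of grip above 0.4 m/s).
It fails at once if the lever is pressed more than 0.011 rad past its stop (leaning on it with more than about 35 N) (value of joint lever below -0.011 rad).
It fails at once if another thing on the bench is moved by more than 30 mm (distance of any of collet, offcut, wrench, pliers, mug, tape, oil from where it was at the start of the episode above 0.03 m).
It also fails if it takes over 72 s, if anything falls off the work surface, if the arm or the gripper's body presses on something with over 40 N, if the wrist force passes 120 N, or if a joint passes its speed limit or range.

## Working session

There is one attempt and no reset: what is moved stays moved. The work goes in short steps, Python scripts to look and compute and a tool call to move; the robot and the scene stay as the last step left them, time stands still between calls to the robot, and variables do not carry over. Pictures are saved under pics/ and viewed, and the job is handed in when it is done.

Besides the shell and the picture viewer there is one more tool, called after "Call:" as name(argument=value, ...), one argument or row to a line, values as JSON. send_rows: Moves the arm, as the interface text tells. Its arguments: {"type":"object","properties":{"rows":{"type":"array","items":{"type":"object","properties":{"x":{"type":"number"},"y":{"type":"number"},"z":{"type":"number"},"wx":{"type":"number"},"wy":{"type":"number"},"wz":{"type":"number"},"gripper":{"type":"number"}}}}},"required":["rows"]}

```bash
mkdir -p pics; ls; cat > h.py <<'E'
import numpy as np, cv2
from station import arm
def save(cam,name):
    c=arm.capture(cam); cv2.imwrite(f'pics/{name}.png',c['frame'])
    import pickle; pickle.dump(c,open(f'pics/{name}.pkl','wb')); return c
def f(c): return c['frame'].shape[0]/2/np.tan(np.radians(c['fovy'])/2)
def rays(c,uv):
    uv=np.atleast_2d(np.asarray(uv,float)); F=f(c)
    K=np.array([[F,0,c['cx']],[0,F,c['cy']],[0,0,1]]); d=np.array([c['k1'],0,0,0,0],float)
    n=cv2.undistortPoints(uv.reshape(-1,1,2),K,d).reshape(-1,2)
    return np.c_[n[:,0],-n[:,1],-np.ones(len(n))]
def w(c,uv,depth=None):
    r=rays(c,uv); uv=np.atleast_2d(uv).astype(int)
    if depth is None: depth=c['depth'][uv[:,1],uv[:,0]]
    return (np.array(c['rotation']).reshape(3,3)@(r*np.reshape(depth,(-1,1))).T).T+np.array(c['xyz'])
def wz(c,uv,z):
    d=(np.array(c['rotation']).reshape(3,3)@rays(c,uv).T).T; o=np.array(c['xyz'])
    return o+d*((z-o[2])/d[:,2])[:,None]
def proj(c,P):
    P=np.atleast_2d(P); q=(P-np.array(c['xyz']))@np.array(c['rotation']).reshape(3,3)
    x=q[:,0]/-q[:,2]; y=-q[:,1]/-q[:,2]; s=1+c['k1']*(x*x+y*y); F=f(c)
    return np.c_[c['cx']+F*x*s,c['cy']+F*y*s]
E
python3 - <<'E'
from h import *
for n in ['scene','top','wrist']:
    c=save(n,n+'0'); print(n,c['xyz'],np.round(c['rotation'],3).tolist(),c['fovy'],c['k1'],c['cx'],c['cy'])
for n in ['scene','top']:
    for k in ['board','grip','grip_top','lever_tip','post_a','arch_rod','collet','mug']:
        print(n,k,[(np.round(d['location'],3).tolist(),round(d['p'],2)) for d in arm.find_in(n,k)][:4])
print(arm.read_state())
E
```

```text
pics
scene [ 1.38499377 -0.54647703  0.7992661 ] [0.876, 0.455, 0.917] 46.329579367751535 0.0035239820811751943 254.00395991194398 183.0093531548917
top [0.49405464 0.02921249 1.32551231] [0.031, -0.066, -1.56] 52.715332487860756 0.02980459094454625 251.24103190596313 191.39182120034346
wrist [ 0.23627093 -0.6359423   0.38397454] [-0.18, -0.296, 2.024] 58.75543267861284 -0.029614550904027707 258.9298563269584 192.81851271707743
scene board [([0.555, -0.13, 0.004], 0.9), ([0.475, 0.283, 0.034], 0.36)]
scene grip [([0.477, 0.286, 0.032], 0.64), ([0.34, 0.364, 0.032], 0.57)]
scene grip_top [([0.341, 0.362, 0.032], 0.54), ([0.486, 0.277, 0.032], 0.45)]
scene lever_tip []
scene post_a [([0.56, -0.126, 0.006], 0.78)]
scene arch_rod [([0.554, -0.128, 0.008], 0.68)]
scene collet [([0.439, -0.003, 0.018], 0.41)]
scene mug [([0.664, 0.418, 0.067], 0.66)]
top board [([0.526, -0.108, 0.004], 0.91)]
top grip [([0.349, 0.153, 0.051], 0.62), ([0.47, 0.286, 0.052], 0.59), ([0.341, 0.365, 0.045], 0.4)]
top grip_top [([0.339, 0.363, 0.05], 0.58), ([0.471, 0.286, 0.052], 0.57), ([0.348, 0.151, 0.047], 
[... 323 characters left out ...]
[0.649, 0.433, 0.067], 0.84)]
{'t': 0.95, 'joint_positions': array([-8.12902381e-01,  3.58555999e-01,  1.18942425e-02, -2.10025666e-05,
       -1.22410368e+00, -2.88098020e-01]), 'joint_vel': array([ 0.00126536,  0.00095431, -0.00061142, -0.00139639, -0.0001038 ,
        0.00022094]), 'joint_torque': array([-1.06112936e-04, -5.82379746e+01,  2.93300861e+01,  7.00246856e+00,
        1.25286664e-02, -1.69527760e-05]), 'eef_pos': array([ 0.3055419 , -0.60184846,  0.40468342]), 'orientation': array([-0.36836756,  1.5391955 ,  0.36834082]), 'wrist_force': array([-0.45395919, -0.06843686,  0.96238619]), 'wrist_torque': array([-0.00599439, -0.03398192, -0.03786052]), 'opening': 0.08770989430486746}
```

```bash
sed -i "s/np.array(c\['rotation'\]).reshape(3,3)/RM(c)/" h.py; sed -i "3i def RM(c): return cv2.Rodrigues(np.array(c['rotation'],float).reshape(3,1))[0]" h.py; cat h.py | grep RM
```

```text
def RM(c): return cv2.Rodrigues(np.array(c['rotation'],float).reshape(3,1))[0]
    return (RM(c)@(r*np.reshape(depth,(-1,1))).T).T+np.array(c['xyz'])
    d=(RM(c)@rays(c,uv).T).T; o=np.array(c['xyz'])
    P=np.atleast_2d(P); q=(P-np.array(c['xyz']))@RM(c)
```

View pics/top0.png

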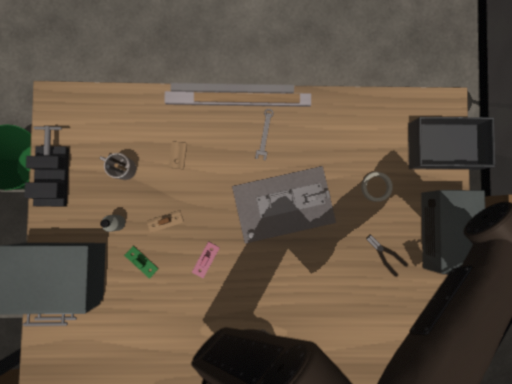

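View pics/scene0.png

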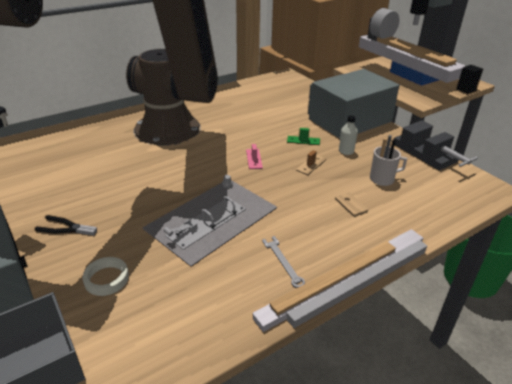

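```bash
python3 - <<'E'
from h import *
import pickle
t=pickle.load(open('pics/top0.pkl','rb'));s=pickle.load(open('pics/scene0.pkl','rb'))
a=cv2.resize(t['frame'][155:255,225:345],None,fx=6,fy=6,interpolation=cv2.INTER_CUBIC)
a=cv2.convertScaleAbs(a,alpha=1.8); cv2.imwrite('pics/c1.png',a)
b=cv2.resize(s['frame'][170:265,140:280],None,fx=5,fy=5,interpolation=cv2.INTER_CUBIC);cv2.imwrite('pics/c2.png',cv2.convertScaleAbs(b,alpha=1.8))
b=cv2.resize(t['frame'][200:245,140:195],None,fx=10,fy=10,interpolation=cv2.INTER_CUBIC);cv2.imwrite('pics/c3.png',cv2.convertScaleAbs(b,alpha=1.3))
E
```

```text
(no output)
```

View pics/c1.png

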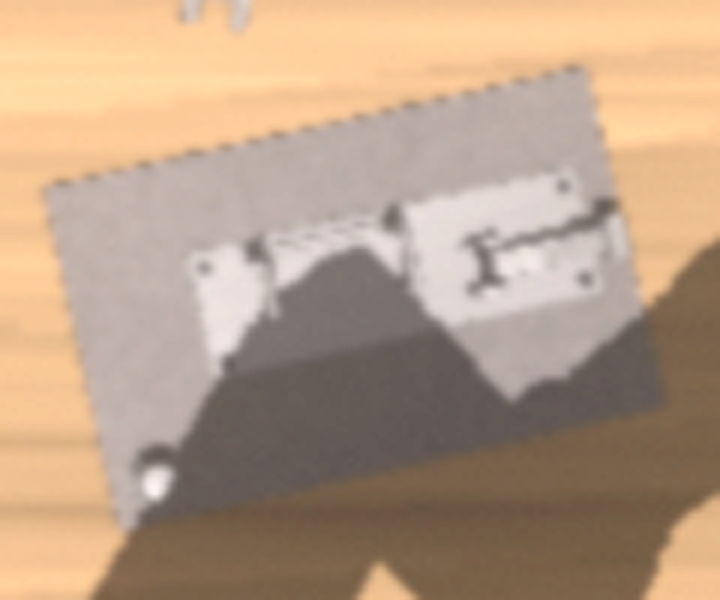

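View pics/c2.png

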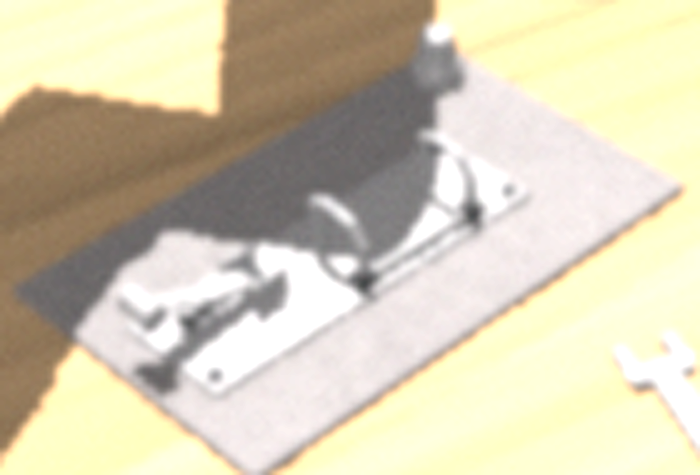

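View pics/c3.png

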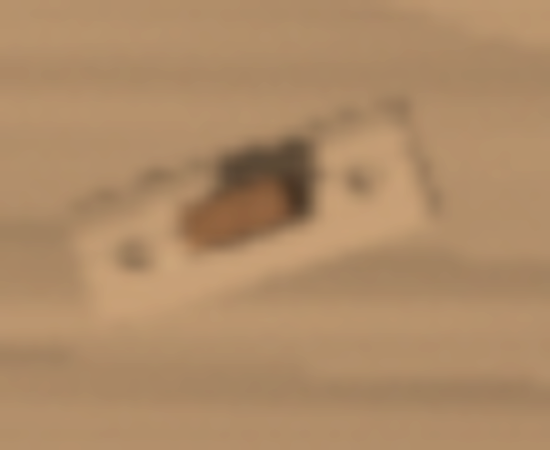

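```bash
python3 - <<'E'
from h import *
import pickle
from scipy.spatial.transform import Rotation as R
t=pickle.load(open('pics/top0.pkl','rb'))
B=np.array([(42,187),(583,68),(665,405),(122,527)])/6+[225,155]-0.4
P=wz(t,B,0.006);print(P.round(4)); print(np.linalg.norm(np.diff(P[[0,1,2,3,0]],axis=0),axis=1))
ang=lambda d:np.degrees(np.arctan2(d[1],d[0]))
print('yang',ang(P[0]-P[1]),ang(P[3]-P[2]))
# plate corners
C=np.array([(190,258),(575,172),(600,290),(220,375)])/6+[225,155]-0.4
Q=wz(t,C,0.009);print('plate',Q.round(4),ang(Q[0]-Q[1]))
H=np.array([(134,254),(362,180)])/10+[140,200]-.45
Z=wz(t,H,0.006);print('holes',Z.round(4),np.linalg.norm(Z[0]-Z[1]),ang(Z[0]-Z[1]))
print('griptop',wz(t,np.array([[240,212]])/10+[140,200]-.45,0.051))
S=arm.read_state();T=R.from_rotvec(S['orientation'])
wc=arm.capture('wrist')
print('cam in tool',T.inv().apply(np.array(wc['xyz'])-S['eef_pos'])); print((T.inv()*R.from_rotvec(wc['rotation'])).as_matrix().round(3)); print(T.as_matrix().round(3))
print('tape',wz(t,[[377,186]],0.024))
E
```

```text
[[ 0.5948  0.0675  0.006 ]
 [ 0.6665 -0.2413  0.006 ]
 [ 0.4745 -0.2875  0.006 ]
 [ 0.4031  0.0201  0.006 ]]
[0.31704292 0.19750358 0.31579074 0.1974725 ]
yang 103.06101881792169 103.05280847176871
plate [[ 0.5551 -0.0169  0.009 ]
 [ 0.6064 -0.236   0.009 ]
 [ 0.5393 -0.2501  0.009 ]
 [ 0.4891 -0.0344  0.009 ]] 103.17139053707035
holes [[0.4596 0.3304 0.006 ]
 [0.4851 0.2547 0.006 ]] 0.07990174618016072 108.58380425079781
griptop [[0.47467998 0.28627522 0.051     ]]
cam in tool [ 0.01986361  0.00077681 -0.07721421]
[[ 0.     0.286 -0.958]
 [ 1.    -0.     0.   ]
 [-0.    -0.958 -0.286]]
[[ 0.    -0.453  0.892]
 [-0.     0.892  0.453]
 [-1.    -0.     0.   ]]
tape [[ 0.59787411 -0.42465556  0.024     ]]
```

View pics/wrist0.png

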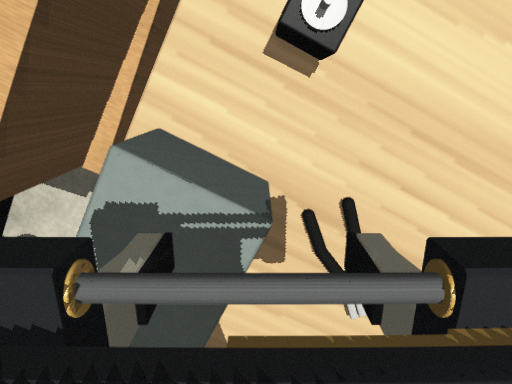

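```bash
cat >> h.py <<'E'
from scipy.spatial.transform import Rotation as R, Slerp
import json
PSI=np.radians(103.06)
def tool_rot(psi,tilt):
    "tool x pointing down, tilted by tilt toward board +y; tool y = board x (psi = direction of y)"
    yb=np.array([np.cos(psi),np.sin(psi),0]);z=np.array([0,0,1.]);xb=np.cross(yb,z)
    xt=np.sin(tilt)*yb-np.cos(tilt)*z; return R.from_matrix(np.c_[xt,xb,np.cross(xt,xb)])
def plan(p1,r1,n,grip=None,p0=None,r0=None):
    S=arm.read_state()
    p=np.array(S['eef_pos'] if p0 is None else p0); r=R.from_rotvec(S['orientation']) if r0 is None else r0
    p0=p.copy(); sl=Slerp([0,1],R.concatenate([r,r1])); rows=[]
    for i in range(n):
        a=(i+1)/n; tp=p0+(np.array(p1)-p0)*a; tr=sl(a)
        d=np.round(r.inv().apply(tp-p)*1000,1 if n<5 else 0); p=p+r.apply(d/1000)
        v=np.round((r.inv()*tr).as_rotvec(),3); r=r*R.from_rotvec(v)
        row={k:float(x) for k,x in zip(['x','y','z','wx','wy','wz'],list(d)+list(v)) if x}
        if grip is not None: row['gripper']=grip
        rows.append(row)
    print(json.dumps(rows)); print('end err mm',((np.array(p1)-p)*1000).round(1))
    return p,r
E
python3 -c "
from h import *
plan([.547,-.177,.42],tool_rot(PSI,0),20)"
```

```text
[{"x": -1.0, "y": 13.0, "z": 20.0, "wx": 0.091}, {"x": -1.0, "y": 16.0, "z": 19.0, "wx": 0.09}, {"y": 17.0, "z": 18.0, "wx": 0.091}, {"x": -1.0, "y": 18.0, "z": 16.0, "wx": 0.091}, {"x": -1.0, "y": 20.0, "z": 14.0, "wx": 0.09}, {"x": -1.0, "y": 21.0, "z": 13.0, "wx": 0.091}, {"y": 22.0, "z": 10.0, "wx": 0.09}, {"x": -1.0, "y": 23.0, "z": 9.0, "wx": 0.091}, {"x": -1.0, "y": 24.0, "z": 6.0, "wx": 0.091}, {"x": -1.0, "y": 24.0, "z": 4.0, "wx": 0.09}, {"y": 24.0, "z": 2.0, "wx": 0.091}, {"x": -1.0, "y": 25.0, "wx": 0.091}, {"x": -1.0, "y": 24.0, "z": -3.0, "wx": 0.09}, {"x": -1.0, "y": 24.0, "z": -4.0, "wx": 0.091}, {"y": 23.0, "z": -7.0, "wx": 0.09}, {"x": -1.0, "y": 23.0, "z": -9.0, "wx": 0.091}, {"x": -1.0, "y": 22.0, "z": -11.0, "wx": 0.091}, {"x": -1.0, "y": 21.0, "z": -13.0, "wx": 0.09}, {"x": -1.0, "y": 19.0, "z": -14.0, "wx": 0.091}, {"y": 18.0, "z": -17.0, "wx": 0.091}]
end err mm [ 0.4 -0.1  0.3]
```

Call:
send_rows(
  rows=[
    {"x": -1,"y": 13,"z": 20,"wx": 0.091},
    {"x": -1,"y": 16,"z": 19,"wx": 0.09},
    {"y": 17,"z": 18,"wx": 0.091},
    {"x": -1,"y": 18,"z": 16,"wx": 0.091},
    {"x": -1,"y": 20,"z": 14,"wx": 0.09},
    {"x": -1,"y": 21,"z": 13,"wx": 0.091},
    {"y": 22,"z": 10,"wx": 0.09},
    {"x": -1,"y": 23,"z": 9,"wx": 0.091},
    {"x": -1,"y": 24,"z": 6,"wx": 0.091},
    {"x": -1,"y": 24,"z": 4,"wx": 0.09},
    {"y": 24,"z": 2,"wx": 0.091},
    {"x": -1,"y": 25,"wx": 0.091},
    {"x": -1,"y": 24,"z": -3,"wx": 0.09},
    {"x": -1,"y": 24,"z": -4,"wx": 0.091},
    {"y": 23,"z": -7,"wx": 0.09},
    {"x": -1,"y": 23,"z": -9,"wx": 0.091},
    {"x": -1,"y": 22,"z": -11,"wx": 0.091},
    {"x": -1,"y": 21,"z": -13,"wx": 0.09},
    {"x": -1,"y": 19,"z": -14,"wx": 0.091},
    {"y": 18,"z": -17,"wx": 0.091},
  ],
)

```text
schema error: expected keys x, y, z, wx, wy, wz, gripper
```

```bash
python3 -c "
from h import *
c=save('wrist','w1')
cv2.imwrite('pics/w1b.png',cv2.resize(c['frame'],(800,600),interpolation=cv2.INTER_CUBIC))
S=arm.read_state();print(S['t'],S['eef_pos'],S['orientation'],S['wrist_force'],S['joint_positions'])
for k in ['post_a','post_b','lever_tip','arch_rod']: print(k,[(d['location'].round(4) if hasattr(d['location'],'round') else d['location'],d['p']) for d in arm.find_in('wrist',k)])
"
```

```text
1.05 [ 0.30554321 -0.60184449  0.40466829] [-0.36833215  1.53922333  0.36836473] [ 0.64251598  0.53613992 -0.25529537] [-8.12895390e-01  3.58573630e-01  1.18838358e-02 -1.64886416e-05
 -1.22412135e+00 -2.88115624e-01]
post_a []
post_b []
lever_tip []
arch_rod []
```

View pics/w1b.png

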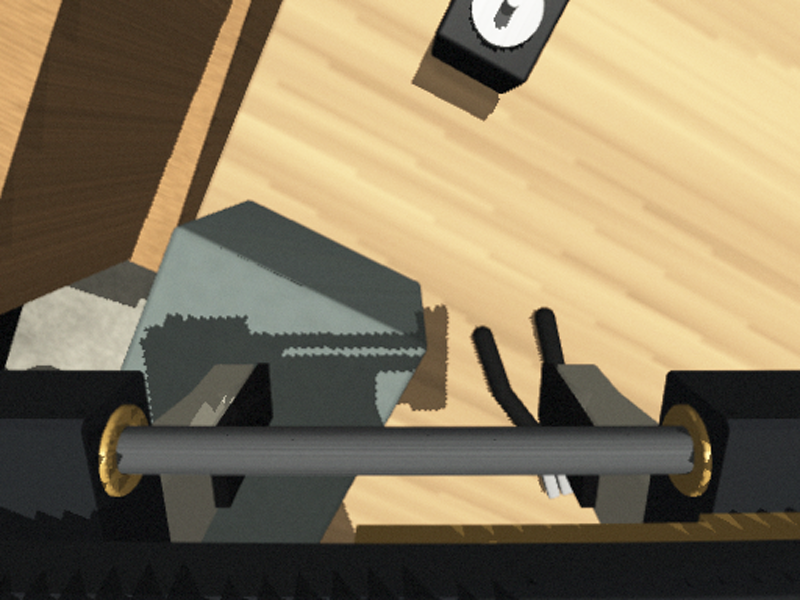

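Call:
send_rows(
  rows=[
    {"x": -1,"y": 13,"z": 20,"wx": 0.09,"wy": 0,"wz": 0,"gripper": 1},
    {"x": -1,"y": 16,"z": 19,"wx": 0.09,"wy": 0,"wz": 0,"gripper": 1},
    {"x": 0,"y": 17,"z": 18,"wx": 0.09,"wy": 0,"wz": 0,"gripper": 1},
    {"x": -1,"y": 18,"z": 16,"wx": 0.09,"wy": 0,"wz": 0,"gripper": 1},
    {"x": -1,"y": 20,"z": 14,"wx": 0.09,"wy": 0,"wz": 0,"gripper": 1},
    {"x": -1,"y": 21,"z": 13,"wx": 0.09,"wy": 0,"wz": 0,"gripper": 1},
    {"x": 0,"y": 22,"z": 10,"wx": 0.09,"wy": 0,"wz": 0,"gripper": 1},
    {"x": -1,"y": 23,"z": 9,"wx": 0.09,"wy": 0,"wz": 0,"gripper": 1},
    {"x": -1,"y": 24,"z": 6,"wx": 0.09,"wy": 0,"wz": 0,"gripper": 1},
    {"x": -1,"y": 24,"z": 4,"wx": 0.09,"wy": 0,"wz": 0,"gripper": 1},
    {"x": 0,"y": 24,"z": 2,"wx": 0.09,"wy": 0,"wz": 0,"gripper": 1},
    {"x": -1,"y": 25,"z": 0,"wx": 0.09,"wy": 0,"wz": 0,"gripper": 1},
    {"x": -1,"y": 24,"z": -3,"wx": 0.09,"wy": 0,"wz": 0,"gripper": 1},
    {"x": -1,"y": 24,"z": -4,"wx": 0.09,"wy": 0,"wz": 0,"gripper": 1},
    {"x": 0,"y": 23,"z": -7,"wx": 0.09,"wy": 0,"wz": 0,"gripper": 1},
    {"x": -1,"y": 23,"z": -9,"wx": 0.09,"wy": 0,"wz": 0,"gripper": 1},
    {"x": -1,"y": 22,"z": -11,"wx": 0.09,"wy": 0,"wz": 0,"gripper": 1},
    {"x": -1,"y": 21,"z": -13,"wx": 0.09,"wy": 0,"wz": 0,"gripper": 1},
    {"x": -1,"y": 19,"z": -14,"wx": 0.095,"wy": 0,"wz": 0,"gripper": 1},
    {"x": 0,"y": 18,"z": -17,"wx": 0.095,"wy": 0,"wz": 0,"gripper": 1},
  ],
)

```text
t: 3.25
eef_pos: [0.5445, -0.1747, 0.42]
orientation: [1.041, 1.307, -1.04]
wrist_force: [0.7, -0.1, -0.2]
opening: 0.0874
```

```bash
python3 - <<'E'
s=open('h.py').read()
s=s.replace("list(d)+list(v)) if x}","list(d)+list(v))}").replace("if grip is not None: row['gripper']=grip","row['gripper']=1 if grip is None else grip")
open('h.py','w').write(s)
E
python3 -c "
from h import *
c=save('wrist','w2')
cv2.imwrite('pics/w2b.png',cv2.resize(c['frame'],(800,600),interpolation=cv2.INTER_CUBIC))
S=arm.read_state();print(S['t'],S['eef_pos'],R.from_rotvec(S['orientation']).as_matrix().round(3),S['wrist_force'],S['joint_positions'])
for k in ['post_a','post_b','lever_tip','arch_rod']: print(k,[(d['location'],d['p']) for d in arm.find_in('wrist',k)])
"
```

```text
3.3 [ 0.54597    -0.17253613  0.41978703] [[ 0.001  0.976  0.22 ]
 [ 0.     0.22  -0.976]
 [-1.     0.001 -0.   ]] [2.29217669 1.58336473 0.42222627] [ 3.53321545e-02  1.81022078e-01 -1.96195852e-01 -4.58822210e-04
 -1.19231749e+00 -2.95512421e+00]
post_a [([0.5364, -0.1157, 0.0054], 0.93), ([0.5816, -0.3831, 0.0217], 0.69)]
post_b [([0.5364, -0.1157, 0.0054], 0.93), ([0.5816, -0.3831, 0.0217], 0.69)]
lever_tip [([0.557, -0.2179, 0.0364], 0.95)]
arch_rod [([0.5335, -0.1145, 0.0045], 0.93)]
```

View pics/w2b.png

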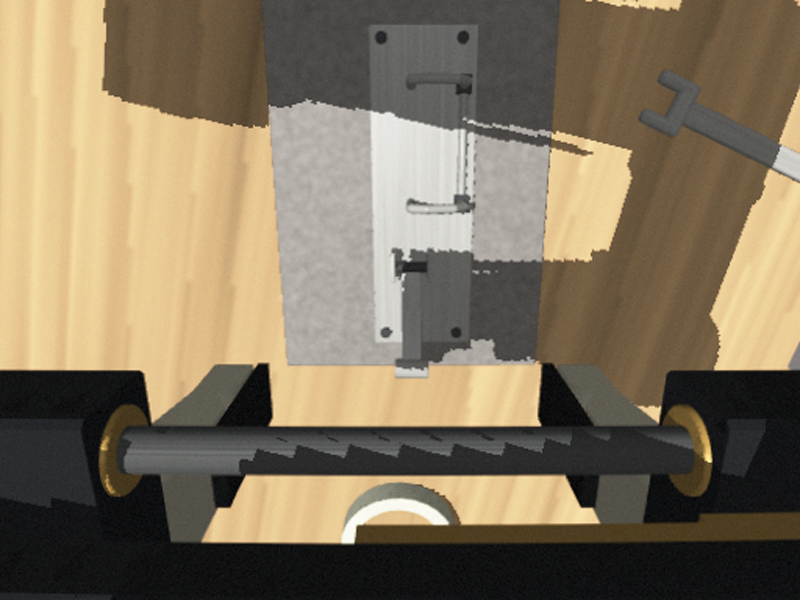

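```bash
python3 - <<'E'
from h import *
import pickle
c=pickle.load(open('pics/w2.pkl','rb'))
for n,(a,b,cc,d) in {'u':(0,90,150,350),'l':(120,250,150,350)}.items():
    cv2.imwrite(f'pics/w2{n}.png',cv2.convertScaleAbs(cv2.resize(c['frame'][a:b,cc:d],None,fx=4,fy=4,interpolation=cv2.INTER_CUBIC),alpha=1.5))
E
```

```text
(no output)
```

View pics/w2u.png

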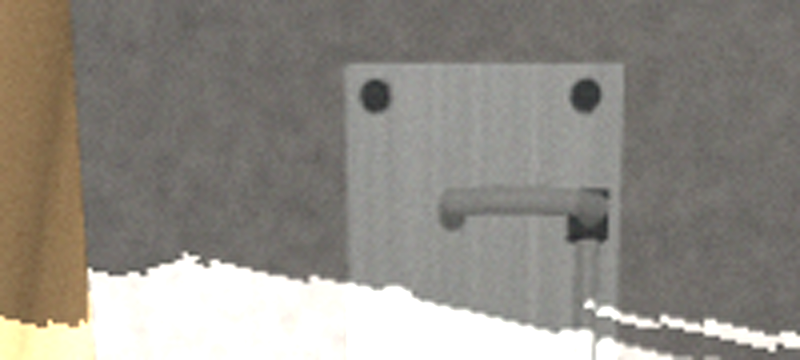

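View pics/w2l.png

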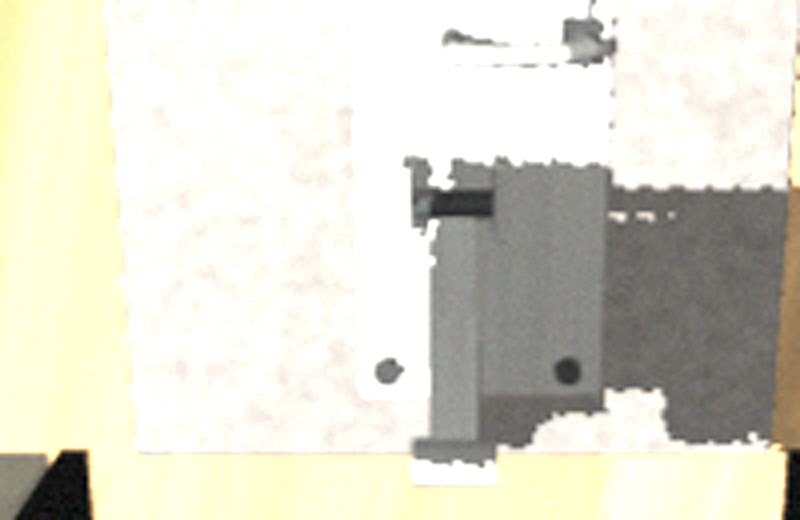

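```bash
python3 - <<'E'
from h import *
import pickle
from scipy.optimize import least_squares
c=pickle.load(open('pics/w2.pkl','rb')); t=pickle.load(open('pics/top0.pkl','rb'))
px=np.array([(345/4+150,65/4),(623/4+150,64/4),(358/4+150,396/4+120),(604/4+150,396/4+120),
 (454/4+150,463/4+120)])-.4
M=np.array([(-28,78,9),(45,78,9),(-28,-148,9),(45,-148,9),(0,-155,46)])/1e3
def W(q,M): 
    yb=np.array([np.cos(q[2]),np.sin(q[2]),0]);xb=np.array([yb[1],-yb[0],0]); return np.r_[q[:2],0]+M[:,:1]*xb+M[:,1:2]*yb+M[:,2:]*[0,0,1]
r=least_squares(lambda q:(proj(c,W(q,M))-px).ravel(),[.53,-.102,PSI])
print(r.x,np.degrees(r.x[2]),r.fun.reshape(-1,2).round(2))
r4=least_squares(lambda q:(proj(c,W(q,M[:4]))-px[:4]).ravel(),[.53,-.102,PSI]);print(r4.x)
C=np.array([(190,258),(575,172),(600,290),(220,375)])/6+[225,155]-0.4
Mt=M[[0,2]]; Mt=M[[1,3,2,0]]
r2=least_squares(lambda q:(proj(t,W(q,Mt))-C).ravel(),[.53,-.102,PSI]);print(r2.x,r2.fun.round(1))
S=W(r.x,np.array([[0,40,45],[0,-40,45],[0,-155,44]])/1e3);print(S.round(4))
# depth check on plate & roll
print(w(c,np.round(px[[4]]).astype(int)), w(c,[[243,30],[290,90],[215,60]]))
E
```

```text
[ 0.53140897 -0.09947942  1.8023012 ] 103.26425218716973 [[-0.2  -0.21]
 [ 0.26 -0.25]
 [ 0.88  0.01]
 [-1.05 -0.25]
 [ 0.08  0.77]]
[ 0.53147044 -0.09966067  1.8026488 ]
[ 0.53126358 -0.10222583  1.80044045] [-0.3 -0.6  0.  -0.7  0.8  0.5 -0.5  0.8]
[[ 0.5222 -0.0605  0.045 ]
 [ 0.5406 -0.1384  0.045 ]
 [ 0.567  -0.2503  0.044 ]]
[[ 0.56593765 -0.24706812  0.05067143]] [[ 0.49672496 -0.04188791  0.00944884]
 [ 0.56001769 -0.08974035  0.00968574]
 [ 0.47346479 -0.07763657  0.00770266]]
```

```bash
cat >> h.py <<'E'
O=np.array([.5313,-.1005,0]); PSI=np.radians(103.2)
YB=np.array([np.cos(PSI),np.sin(PSI),0]); XB=np.array([YB[1],-YB[0],0])
def bw(x,y,z): return O+(x*XB+y*YB+z*np.array([0,0,1]))/1e3
def wb(P): d=np.asarray(P)-O; return np.array([d@XB,d@YB,d[2]])*1e3
def tcp_for_tip(x,y,z,rot,L=178): return bw(x,y,z)-rot.apply([L/1e3,0,0])
def st():
    S=arm.read_state(); r=R.from_rotvec(S['orientation'])
    print('t',S['t'],'tcp b',wb(S['eef_pos']).round(1),'tip b',wb(S['eef_pos']+r.apply([.178,0,0])).round(1),'F',S['wrist_force'].round(1),'open',round(S['opening'],4),'tilt',np.degrees(np.arccos(-r.as_matrix()[2,0])).round(1),'q',S['joint_positions'].round(2)); return S
E
python3 -c "
from h import *
st()
r=tool_rot(PSI,np.pi/4)
p=plan(tcp_for_tip(0,-206,63,r),r,15,0)
plan(tcp_for_tip(0,-164,20.6,r),r,5,0,*p)
"
```

```text
t 3.5 tcp b [ -4.8 -76.1 419.6] tip b [ -4.8 -76.1 241.6] F [-0.2  0.2  0.5] open 0.0877 tilt 0.0 q [ 0.03  0.18 -0.2   0.   -1.19 -2.94]
[{"x": 15.0, "y": 0.0, "z": 17.0, "wx": 0.0, "wy": 0.052, "wz": 0.0, "gripper": 0}, {"x": 15.0, "y": 1.0, "z": 18.0, "wx": 0.0, "wy": 0.053, "wz": 0.0, "gripper": 0}, {"x": 13.0, "y": -0.0, "z": 18.0, "wx": 0.0, "wy": 0.052, "wz": 0.0, "gripper": 0}, {"x": 13.0, "y": 0.0, "z": 20.0, "wx": 0.0, "wy": 0.052, "wz": 0.0, "gripper": 0}, {"x": 11.0, "y": 0.0, "z": 20.0, "wx": 0.001, "wy": 0.053, "wz": 0.0, "gripper": 0}, {"x": 11.0, "y": 1.0, "z": 20.0, "wx": -0.0, "wy": 0.052, "wz": 0.0, "gripper": 0}, {"x": 9.0, "y": 0.0, "z": 21.0, "wx": -0.0, "wy": 0.053, "wz": 0.0, "gripper": 0}, {"x": 8.0, "y": 0.0, "z": 22.0, "wx": -0.0, "wy": 0.052, "wz": 0.001, "gripper": 0}, {"x": 8.0, "y": 1.0, "z": 21.0, "wx": -0.0, "wy": 0.052, "wz": -0.0, "gripper": 0}, {"x": 6.0, "y": -0.0, "z": 23.0, "wx": 0.0, "wy": 0.053, "wz": -0.0, "gripper": 0}, {"x": 4.0, "y": 0.0, "z": 22.0, "wx": 0.0, "wy": 0.052, "wz": -0.0, "gripper": 0}, {"x": 4.0, "y": 1.0, "z": 23.0, "wx": 0.0, "wy": 0.052, "wz": -0.0, "gripper": 0}, {"x": 2.0, "y": -0.0, "z": 23.0, "wx": 0.0, "wy": 0.053, "wz": -0.0, "gripper": 0}, {"x": 2.0, "y": 0.0, "z": 22.0, "wx": 0.001, "wy": 0.052, "wz": -0.0, "gripper": 0}, {"x": -0.0, "y": 1.0, "z": 23.0, "wx": -0.0, "wy": 0.052, "wz": -0.0, "gripper": 0}]
end err mm [-0.3 -0.6 -0.1]
[{"x": 12.0, "y": -0.0, "z": 0.0, "wx": -0.0, "wy": 0.0, "wz": -0.0, "gripper": 0}, {"x": 12.0, "y": -0.0, "z": 0.0, "wx": -0.0, "wy": 0.0, "wz": -0.0, "gripper": 0}, {"x": 12.0, "y": -0.0, "z": 0.0, "wx": -0.0, "wy": 0.0, "wz": -0.0, "gripper": 0}, {"x": 11.0, "y": -0.0, "z": 1.0, "wx": -0.0, "wy": 0.0, "wz": -0.0, "gripper": 0}, {"x": 12.0, "y": -0.0, "z": -0.0, "wx": -0.0, "wy": 0.0, "wz": -0.0, "gripper": 0}]
end err mm [-0.6  0.4 -0. ]
```

Call:
send_rows(
  rows=[
    {"x": 15,"y": 0,"z": 17,"wx": 0,"wy": 0.052,"wz": 0,"gripper": 0},
    {"x": 15,"y": 1,"z": 18,"wx": 0,"wy": 0.053,"wz": 0,"gripper": 0},
    {"x": 13,"y": 0,"z": 18,"wx": 0,"wy": 0.052,"wz": 0,"gripper": 0},
    {"x": 13,"y": 0,"z": 20,"wx": 0,"wy": 0.052,"wz": 0,"gripper": 0},
    {"x": 11,"y": 0,"z": 20,"wx": 0.001,"wy": 0.053,"wz": 0,"gripper": 0},
    {"x": 11,"y": 1,"z": 20,"wx": 0,"wy": 0.052,"wz": 0,"gripper": 0},
    {"x": 9,"y": 0,"z": 21,"wx": 0,"wy": 0.053,"wz": 0,"gripper": 0},
    {"x": 8,"y": 0,"z": 22,"wx": 0,"wy": 0.052,"wz": 0.001,"gripper": 0},
    {"x": 8,"y": 1,"z": 21,"wx": 0,"wy": 0.052,"wz": 0,"gripper": 0},
    {"x": 6,"y": 0,"z": 23,"wx": 0,"wy": 0.053,"wz": 0,"gripper": 0},
    {"x": 4,"y": 0,"z": 22,"wx": 0,"wy": 0.052,"wz": 0,"gripper": 0},
    {"x": 4,"y": 1,"z": 23,"wx": 0,"wy": 0.052,"wz": 0,"gripper": 0},
    {"x": 2,"y": 0,"z": 23,"wx": 0,"wy": 0.053,"wz": 0,"gripper": 0},
    {"x": 2,"y": 0,"z": 22,"wx": 0,"wy": 0.052,"wz": 0,"gripper": 0},
    {"x": 0,"y": 1,"z": 23,"wx": 0,"wy": 0.052,"wz": 0,"gripper": 0},
  ],
)

```text
t: 5.0
eef_pos: [0.6065, -0.4247, 0.1882]
orientation: [1.527, 1.921, -0.629]
wrist_force: [0.1, -0.0, -0.2]
opening: 0.0001
```

```bash
python3 - <<'E'
from h import *
c=save('wrist','w3');s=save('scene','s3'); st()
a=cv2.resize(s['frame'][150:270,100:260],None,fx=4,fy=4,interpolation=cv2.INTER_CUBIC)
cv2.imwrite('pics/w3b.png',np.vstack([cv2.resize(c['frame'],(427,320)).copy() if 0 else cv2.resize(c['frame'],(640,480))[100:220*0+220],a]))
cv2.imwrite('pics/w3c.png',c['frame'])
r=tool_rot(PSI,np.pi/4)
plan(tcp_for_tip(0,-164,20.6,r),r,5,0)
E
```

```text
t 5.1 tcp b [  -2.4 -333.6  184. ] tip b [  -2.1 -207.1   58.8] F [ 0.1  0.2 -1.9] open 0.0003 tilt 45.3 q [-0.53  0.84  0.44 -0.55 -1.74 -2.32]
[{"x": 12.0, "y": 0.0, "z": -1.0, "wx": -0.001, "wy": -0.001, "wz": -0.0, "gripper": 0}, {"x": 11.0, "y": 1.0, "z": -1.0, "wx": -0.001, "wy": -0.001, "wz": -0.0, "gripper": 0}, {"x": 12.0, "y": 0.0, "z": -1.0, "wx": -0.001, "wy": -0.001, "wz": -0.001, "gripper": 0}, {"x": 11.0, "y": 1.0, "z": -0.0, "wx": -0.001, "wy": -0.001, "wz": 0.0, "gripper": 0}, {"x": 12.0, "y": 0.0, "z": -1.0, "wx": -0.001, "wy": -0.001, "wz": -0.0, "gripper": 0}]
end err mm [ 0.3 -0.1  0.5]
```

View pics/w3c.png

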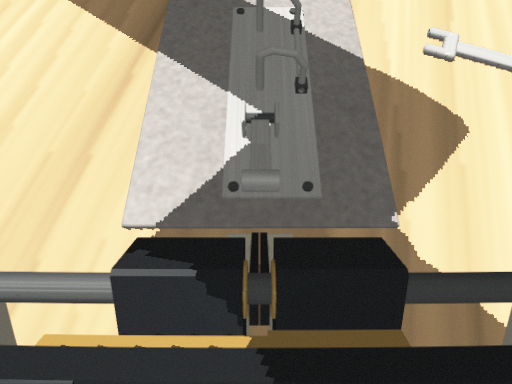

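View pics/w3b.png

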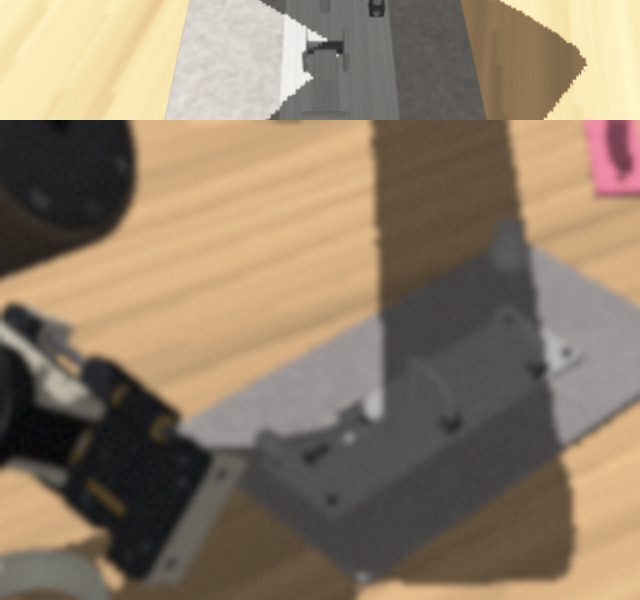

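Call:
send_rows(
  rows=[
    {"x": 12,"y": 0,"z": -1,"wx": 0,"wy": 0,"wz": 0,"gripper": 0},
    {"x": 12,"y": 1,"z": -1,"wx": 0,"wy": 0,"wz": 0,"gripper": 0},
    {"x": 12,"y": 0,"z": -1,"wx": 0,"wy": 0,"wz": 0,"gripper": 0},
    {"x": 11,"y": 1,"z": 0,"wx": 0,"wy": 0,"wz": 0,"gripper": 0},
    {"x": 11,"y": 0,"z": -1,"wx": 0,"wy": 0,"wz": 0,"gripper": 0},
    {"x": 0,"y": 0,"z": 0,"wx": 0,"wy": 0,"wz": 0,"gripper": 0},
  ],
)

```text
t: 5.7
eef_pos: [0.5992, -0.3782, 0.15]
orientation: [1.524, 1.922, -0.631]
wrist_force: [-0.7, -1.0, -1.5]
opening: 0.0006
```

```bash
python3 - <<'E'
from h import *
c=save('wrist','w4'); st()
cv2.imwrite('pics/w4c.png',cv2.resize(c['frame'][100:300,130:400],None,fx=2.5,fy=2.5))
E
```

```text
t 5.75 tcp b [   2.6 -286.5  150.5] tip b [   2.7 -160.7   24.6] F [ 0.1  0.4 -0.1] open 0.0004 tilt 45.0 q [-0.49  0.83  0.32 -0.56 -1.64 -2.29]
```

View pics/w4c.png

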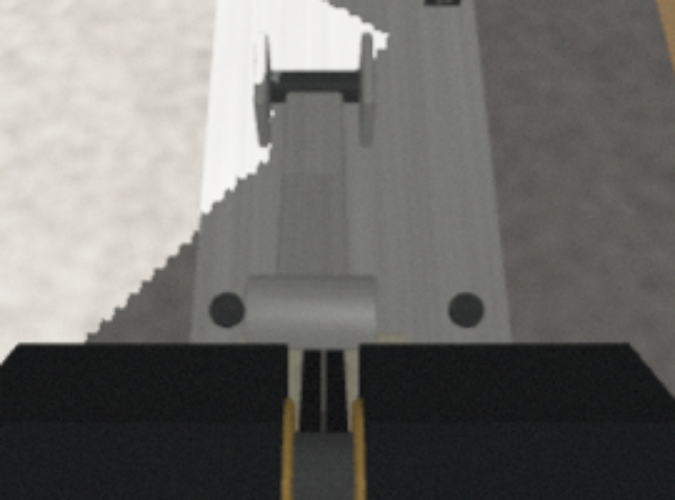

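Call:
send_rows(
  rows=[
    {"x": 0,"y": -3,"z": -2,"wx": 0,"wy": 0,"wz": 0,"gripper": 0},
    {"x": 0,"y": 0,"z": -3,"wx": 0,"wy": 0,"wz": 0,"gripper": 0},
    {"x": -1,"y": 0,"z": -3,"wx": 0,"wy": 0,"wz": 0,"gripper": 0},
  ],
)

```text
t: 6.05
eef_pos: [0.5958, -0.3774, 0.1579]
orientation: [1.524, 1.915, -0.632]
wrist_force: [4.7, -7.1, -1.2]
opening: 0.0003
```

Call:
send_rows(
  rows=[
    {"x": -1,"y": 0,"z": -3,"wx": 0,"wy": 0,"wz": 0,"gripper": 0},
    {"x": -1,"y": 0,"z": -3,"wx": 0,"wy": 0,"wz": 0,"gripper": 0},
  ],
)

```text
t: 6.25
eef_pos: [0.5947, -0.3745, 0.1638]
orientation: [1.524, 1.917, -0.632]
wrist_force: [1.4, -3.2, -0.6]
opening: 0.0001
```

```bash
python3 - <<'E'
from h import *
c=save('wrist','w5');s=save('scene','s5'); st()
cv2.imwrite('pics/w5c.png',cv2.resize(c['frame'][60:300,100:400],None,fx=2.5,fy=2.5))
cv2.imwrite('pics/s5c.png',cv2.resize(s['frame'][150:270,100:260],None,fx=5,fy=5,interpolation=cv2.INTER_CUBIC))
E
```

```text
t 6.35 tcp b [  -0.9 -280.6  164. ] tip b [  -0.4 -155.    37.9] F [ 0.9 -1.8  0.6] open 0.0002 tilt 44.9 q [-0.48  0.8   0.31 -0.57 -1.64 -2.3 ]
```

View pics/w5c.png

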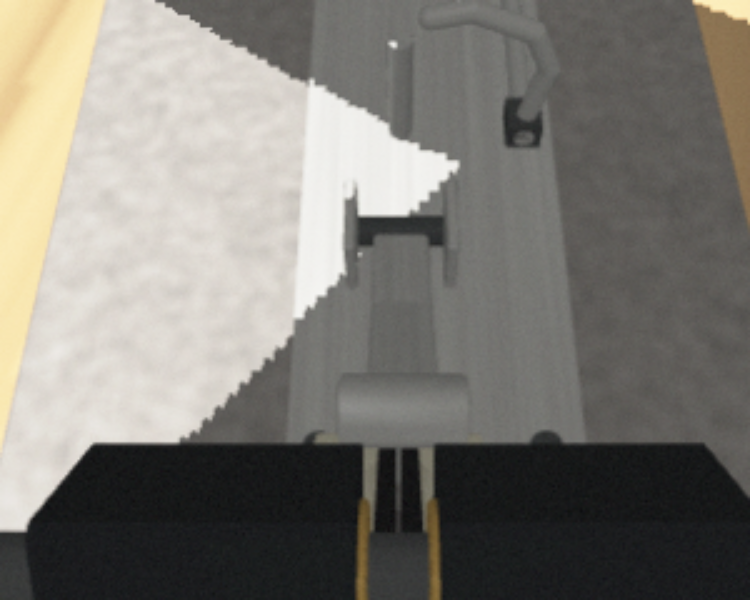

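View pics/s5c.png

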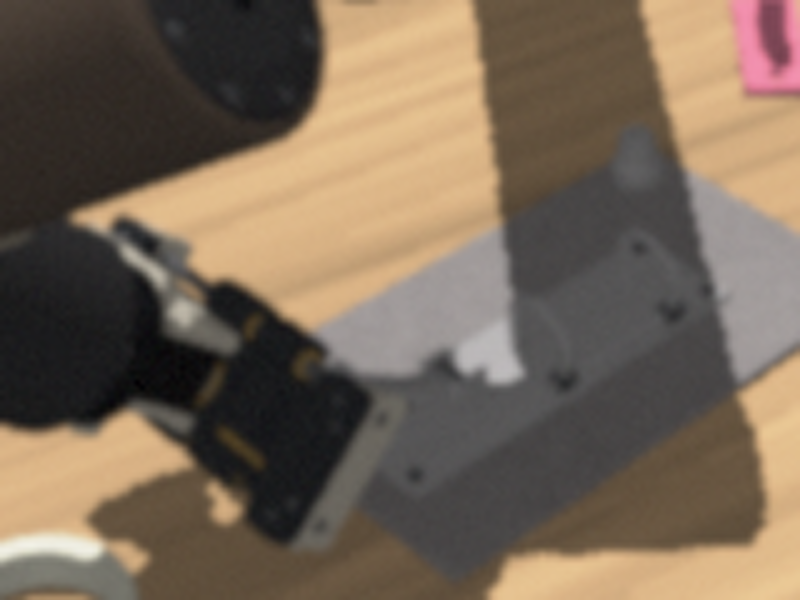

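Call:
send_rows(
  rows=[
    {"x": -2,"y": 0,"z": -4,"wx": 0,"wy": 0,"wz": 0,"gripper": 0},
    {"x": -2,"y": 0,"z": -4,"wx": 0,"wy": 0,"wz": 0,"gripper": 0},
    {"x": -2,"y": 0,"z": -4,"wx": 0,"wy": 0,"wz": 0,"gripper": 0},
    {"x": 0,"y": 0,"z": 0,"wx": 0,"wy": 0,"wz": 0,"gripper": 0},
  ],
)

```text
t: 6.75
eef_pos: [0.5937, -0.3685, 0.1764]
orientation: [1.524, 1.92, -0.63]
wrist_force: [-0.1, -0.2, -0.4]
opening: 0.0006
```

```bash
python3 - <<'E'
from h import *
c=save('wrist','w6'); st()
cv2.imwrite('pics/w6c.png',cv2.resize(c['frame'][0:300,100:400],None,fx=2,fy=2))
E
```

```text
t 6.8 tcp b [  -0.5 -275.2  176. ] tip b [  -0.3 -149.3   50.1] F [-0.8  0.4  0.6] open 0.0005 tilt 45.0 q [-0.48  0.79  0.3  -0.57 -1.65 -2.31]
```

View pics/w6c.png

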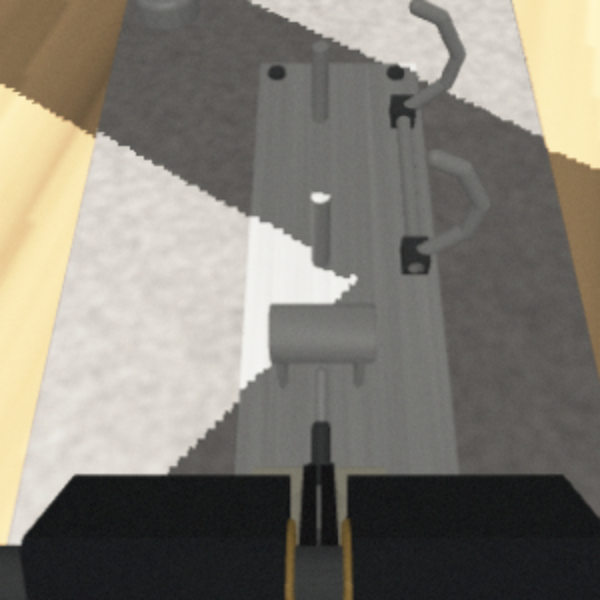

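```bash
python3 - <<'E'
from h import *
import pickle
c=pickle.load(open('pics/w6.pkl','rb'))
cv2.imwrite('pics/w6d.png',cv2.resize(c['frame'][5:115,230:290],None,fx=7,fy=7,interpolation=cv2.INTER_CUBIC)[:, :])
P=wz(c,[[260,98.5],[260,23.5]],.045);print(P,[wb(p) for p in P])
print(proj(c,[bw(0,-40,45),bw(0,40,45),bw(0,-93,95)]))
E
```

```text
[[ 0.54101544 -0.13951064  0.045     ]
 [ 0.52298609 -0.06193331  0.045     ]] [array([  0.55063171, -40.1984639 ,  45.        ]), array([ 0.71248969, 39.44620937, 45.        ])]
[[259.18470243  98.28105572]
 [259.09823567  23.05628659]
 [259.38546323 106.22515329]]
```

View pics/w6d.png

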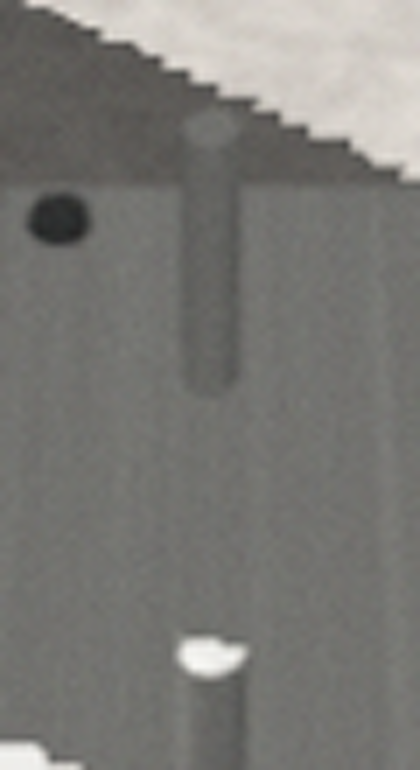

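```bash
python3 - <<'E'
from h import *
import pickle
c=save('wrist','w7');st()
c6=pickle.load(open('pics/w6.pkl','rb'))
print(abs(c['frame'].astype(int)-c6['frame']).mean())
for a in [0,.2,.4,.6,.8,1,1.15]:
    ph=a+np.arctan2(22,70); print(a,proj(c,[bw(0,-85-73.4*np.cos(ph),22+73.4*np.sin(ph))]).round(0))
i=(166,261); print(wb(w(c,[[261,166]])[0]))
E
```

```text
t 6.85 tcp b [  -0.6 -275.2  175.7] tip b [  -0.4 -149.3   49.8] F [0.4 0.2 0.3] open 0.0008 tilt 45.0 q [-0.48  0.79  0.3  -0.57 -1.65 -2.31]
3.4775254991319446
0 [[259. 266.]]
0.2 [[260. 246.]]
0.4 [[260. 221.]]
0.6 [[260. 191.]]
0.8 [[260. 159.]]
1 [[260. 127.]]
1.15 [[259. 107.]]
[   0.90811544 -100.67121164   54.42538281]
```

```bash
python3 - <<'E'
from h import *
S=arm.read_state(); p=S['eef_pos']; r=R.from_rotvec(S['orientation'])
r1=tool_rot(PSI,0)
p1=p+np.array([0,0,.18])
a=plan(p1,r1,8,0)
# yaw 1st half
dz=lambda ang: R.from_rotvec([0,0,ang])
rt=tool_rot(np.radians(108.6)-np.pi,0)
tgt=np.array([.464,.316,.33])
mid=p1+(tgt-p1)*.5
b=plan(mid,dz(np.radians(92.7))*r1,14,1,*a)
b=plan(tgt,rt,14,1,*b)
E
```

```text
[{"x": -16.0, "y": 0.0, "z": -16.0, "wx": -0.0, "wy": -0.098, "wz": -0.0, "gripper": 0}, {"x": -17.0, "y": 0.0, "z": -14.0, "wx": -0.0, "wy": -0.098, "wz": -0.0, "gripper": 0}, {"x": -19.0, "y": 0.0, "z": -13.0, "wx": -0.0, "wy": -0.098, "wz": -0.0, "gripper": 0}, {"x": -20.0, "y": 0.0, "z": -10.0, "wx": -0.0, "wy": -0.099, "wz": -0.0, "gripper": 0}, {"x": -21.0, "y": 0.0, "z": -9.0, "wx": -0.0, "wy": -0.098, "wz": -0.001, "gripper": 0}, {"x": -21.0, "y": 0.0, "z": -6.0, "wx": -0.0, "wy": -0.098, "wz": 0.0, "gripper": 0}, {"x": -22.0, "y": 0.0, "z": -5.0, "wx": -0.0, "wy": -0.098, "wz": 0.0, "gripper": 0}, {"x": -23.0, "y": 0.0, "z": -2.0, "wx": -0.0, "wy": -0.098, "wz": 0.0, "gripper": 0}]
end err mm [ 0.1  0.  -0.3]
[{"x": 1.0, "y": 1.0, "z": -25.0, "wx": -0.116, "wy": -0.0, "wz": -0.0, "gripper": 1}, {"x": 1.0, "y": 4.0, "z": -24.0, "wx": -0.115, "wy": -0.0, "wz": -0.0, "gripper": 1}, {"x": 1.0, "y": 7.0, "z": -24.0, "wx": -0.116, "wy": -0.0, "wz": -0.0, "gripper": 1}, {"x": 1.0, "y": 9.0, "z": -23.0, "wx": -0.115, "wy": -0.0, "wz": -0.0, "gripper": 1}, {"x": 1.0, "y": 12.0, "z": 
[... 1379 characters left out ...]
: 1.0, "y": 18.0, "z": 18.0, "wx": -0.115, "wy": 0.0, "wz": -0.0, "gripper": 1}, {"x": 1.0, "y": 15.0, "z": 19.0, "wx": -0.116, "wy": 0.0, "wz": -0.0, "gripper": 1}, {"x": 0.0, "y": 13.0, "z": 21.0, "wx": -0.115, "wy": 0.0, "wz": -0.0, "gripper": 1}, {"x": 1.0, "y": 11.0, "z": 23.0, "wx": -0.116, "wy": 0.0, "wz": -0.0, "gripper": 1}, {"x": 1.0, "y": 8.0, "z": 23.0, "wx": -0.116, "wy": 0.0, "wz": -0.0, "gripper": 1}, {"x": 1.0, "y": 5.0, "z": 24.0, "wx": -0.115, "wy": 0.0, "wz": -0.0, "gripper": 1}, {"x": 1.0, "y": 2.0, "z": 25.0, "wx": -0.116, "wy": 0.0, "wz": -0.0, "gripper": 1}, {"x": 1.0, "y": -0.0, "z": 25.0, "wx": -0.115, "wy": 0.0, "wz": -0.0, "gripper": 1}]
end err mm [ 0.1  0.1 -0.2]
```

Call:
send_rows(
  rows=[
    {"x": -16,"y": 0,"z": -16,"wx": 0,"wy": -0.098,"wz": 0,"gripper": 0},
    {"x": -17,"y": 0,"z": -14,"wx": 0,"wy": -0.098,"wz": 0,"gripper": 0},
    {"x": -19,"y": 0,"z": -13,"wx": 0,"wy": -0.098,"wz": 0,"gripper": 0},
    {"x": -20,"y": 0,"z": -10,"wx": 0,"wy": -0.099,"wz": 0,"gripper": 0},
    {"x": -21,"y": 0,"z": -9,"wx": 0,"wy": -0.098,"wz": 0,"gripper": 0},
    {"x": -21,"y": 0,"z": -6,"wx": 0,"wy": -0.098,"wz": 0,"gripper": 0},
    {"x": -22,"y": 0,"z": -5,"wx": 0,"wy": -0.098,"wz": 0,"gripper": 0},
    {"x": -23,"y": 0,"z": -2,"wx": 0,"wy": -0.098,"wz": 0,"gripper": 0},
  ],
)

```text
t: 7.65
eef_pos: [0.5934, -0.3685, 0.3569]
orientation: [1.037, 1.305, -1.039]
wrist_force: [-0.7, -0.1, 0.2]
opening: 0.0002
```

Call:
send_rows(
  rows=[
    {"x": 1,"y": 1,"z": -25,"wx": -0.116,"wy": 0,"wz": 0,"gripper": 1},
    {"x": 1,"y": 4,"z": -24,"wx": -0.115,"wy": 0,"wz": 0,"gripper": 1},
    {"x": 1,"y": 7,"z": -24,"wx": -0.116,"wy": 0,"wz": 0,"gripper": 1},
    {"x": 1,"y": 9,"z": -23,"wx": -0.115,"wy": 0,"wz": 0,"gripper": 1},
    {"x": 1,"y": 12,"z": -22,"wx": -0.116,"wy": 0,"wz": 0,"gripper": 1},
    {"x": 1,"y": 15,"z": -20,"wx": -0.116,"wy": 0,"wz": 0,"gripper": 1},
    {"x": 1,"y": 17,"z": -19,"wx": -0.115,"wy": 0,"wz": 0,"gripper": 1},
    {"x": 1,"y": 18,"z": -16,"wx": -0.116,"wy": 0,"wz": 0,"gripper": 1},
    {"x": 1,"y": 21,"z": -14,"wx": -0.115,"wy": 0,"wz": 0,"gripper": 1},
    {"x": 0,"y": 22,"z": -12,"wx": -0.116,"wy": 0,"wz": 0,"gripper": 1},
    {"x": 1,"y": 23,"z": -9,"wx": -0.116,"wy": 0,"wz": 0,"gripper": 1},
    {"x": 1,"y": 24,"z": -6,"wx": -0.115,"wy": 0,"wz": 0,"gripper": 1},
    {"x": 1,"y": 25,"z": -4,"wx": -0.116,"wy": 0,"wz": 0,"gripper": 1},
    {"x": 1,"y": 25,"z": 0,"wx": -0.115,"wy": 0,"wz": 0,"gripper": 1},
  ],
)

```text
t: 9.05
eef_pos: [0.5287, -0.0251, 0.3428]
orientation: [-0.221, 1.559, 0.221]
wrist_force: [0.5, 0.3, -0.0]
opening: 0.0879
```

Call:
send_rows(
  rows=[
    {"x": 1,"y": 25,"z": 2,"wx": -0.116,"wy": 0,"wz": 0,"gripper": 1},
    {"x": 1,"y": 24,"z": 5,"wx": -0.115,"wy": 0,"wz": 0,"gripper": 1},
    {"x": 1,"y": 24,"z": 8,"wx": -0.116,"wy": 0,"wz": 0,"gripper": 1},
    {"x": 1,"y": 22,"z": 11,"wx": -0.115,"wy": 0,"wz": 0,"gripper": 1},
    {"x": 1,"y": 21,"z": 13,"wx": -0.116,"wy": 0,"wz": 0,"gripper": 1},
    {"x": 1,"y": 20,"z": 15,"wx": -0.116,"wy": 0,"wz": 0,"gripper": 1},
    {"x": 1,"y": 18,"z": 18,"wx": -0.115,"wy": 0,"wz": 0,"gripper": 1},
    {"x": 1,"y": 15,"z": 19,"wx": -0.116,"wy": 0,"wz": 0,"gripper": 1},
    {"x": 0,"y": 13,"z": 21,"wx": -0.115,"wy": 0,"wz": 0,"gripper": 1},
    {"x": 1,"y": 11,"z": 23,"wx": -0.116,"wy": 0,"wz": 0,"gripper": 1},
    {"x": 1,"y": 8,"z": 23,"wx": -0.116,"wy": 0,"wz": 0,"gripper": 1},
    {"x": 1,"y": 5,"z": 24,"wx": -0.115,"wy": 0,"wz": 0,"gripper": 1},
    {"x": 1,"y": 2,"z": 25,"wx": -0.116,"wy": 0,"wz": 0,"gripper": 1},
    {"x": 1,"y": 0,"z": 25,"wx": -0.115,"wy": 0,"wz": 0,"gripper": 1},
  ],
)

```text
t: 10.45
eef_pos: [0.4639, 0.3167, 0.3297]
orientation: [-1.447, 1.035, 1.447]
wrist_force: [0.4, -0.3, -0.1]
opening: 0.0878
```

```bash
python3 - <<'E'
from h import *
c=save('wrist','w8'); S=st(); print(S['eef_pos'],R.from_rotvec(S['orientation']).as_matrix().round(3).tolist())
cv2.imwrite('pics/w8c.png',cv2.resize(c['frame'],None,fx=1.5,fy=1.5))
E
```

```text
t 10.5 tcp b [ 30.1 424.3 329.6] tip b [ 30.4 424.4 151.6] F [0.6 3.7 0.7] open 0.0876 tilt 0.1 q [ 0.95  0.24 -0.34  0.   -0.99 -0.61]
[0.46374556 0.31949779 0.32960798] [[0.001, -0.944, -0.33], [0.001, -0.33, 0.944], [-1.0, -0.001, 0.0]]
```

View pics/w8c.png

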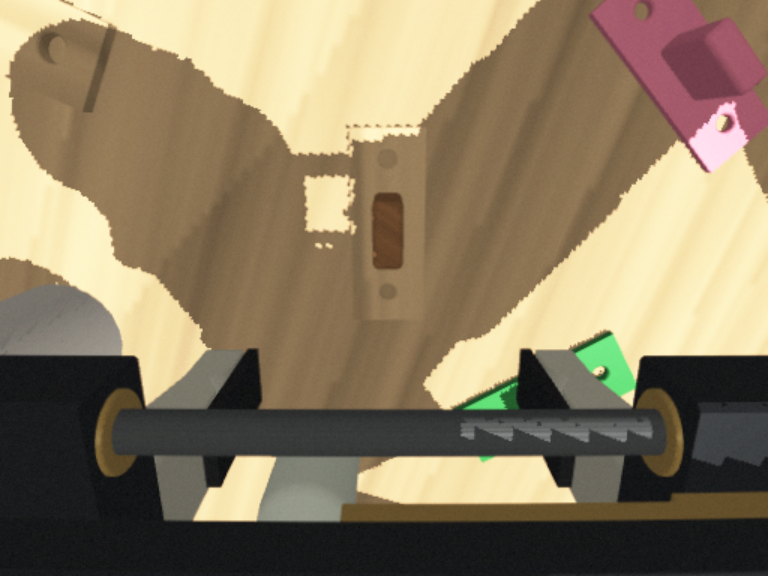

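```bash
python3 - <<'E'
from h import *
import pickle
c=pickle.load(open('pics/w8.pkl','rb'))
cv2.imwrite('pics/w8d.png',cv2.convertScaleAbs(cv2.resize(c['frame'][80:220,210:310],None,fx=5,fy=5,interpolation=cv2.INTER_CUBIC),alpha=1.6)[:600] if 0 else cv2.convertScaleAbs(cv2.resize(c['frame'][80:220,210:310],None,fx=4.28,fy=4.28,interpolation=cv2.INTER_CUBIC),alpha=1.7))
E
```

```text
(no output)
```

View pics/w8d.png

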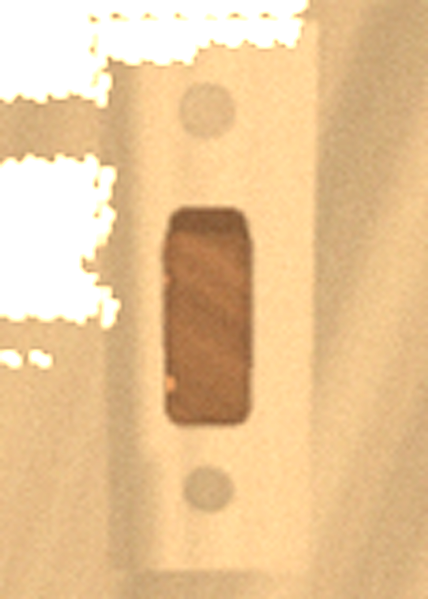

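```bash
python3 - <<'E'
from h import *
import pickle
c=pickle.load(open('pics/w8.pkl','rb'))
q=lambda l: np.array(l,float)/4.28+[210,80]-.4
H=wz(c,q([(207,111),(208,489)]),.006); print(H,np.linalg.norm(H[0]-H[1]))
d=H[0]-H[1]; psi=np.arctan2(d[1],d[0]); print('psi south',np.degrees(psi)); u=d/np.linalg.norm(d); v=np.array([u[1],-u[0],0])
m=H.mean(0)
for P,z in [((208,235),.051),((208,425),.051),((208,207),.006),((164,330),.051),((252,330),.051)]:
    x=wz(c,q([P]),z)[0]-m; print(P,(x@u*1e3).round(1),(x@v*1e3).round(1))
print('mid',m)
E
```

```text
[[0.48567013 0.25556305 0.006     ]
 [0.4597629  0.33108264 0.006     ]] 0.07983980027033634
psi south -71.0653103250782
(208, 235) 20.4 0.2
(208, 425) -14.1 0.1
(208, 207) 20.7 0.2
(164, 330) 3.5 -7.7
(252, 330) 3.5 8.1
mid [0.47271651 0.29332284 0.006     ]
```

```bash
python3 - <<'E'
from h import *
r=tool_rot(np.radians(-71.07),0)
st(); a=plan([.4736,.2907,.26],r,4,1); plan([.4736,.2907,.195],r,4,1,*a)
E
```

```text
t 10.5 tcp b [ 30.1 424.3 329.6] tip b [ 30.4 424.4 151.6] F [0.6 3.7 0.7] open 0.0876 tilt 0.1 q [ 0.95  0.24 -0.34  0.   -0.99 -0.61]
[{"x": 17.4, "y": 0.1, "z": -7.6, "wx": 0.002, "wy": 0.0, "wz": 0.0, "gripper": 1}, {"x": 17.4, "y": 0.0, "z": -7.6, "wx": 0.001, "wy": 0.0, "wz": 0.001, "gripper": 1}, {"x": 17.4, "y": 0.1, "z": -7.7, "wx": 0.002, "wy": 0.0, "wz": 0.0, "gripper": 1}, {"x": 17.4, "y": -0.0, "z": -7.6, "wx": 0.001, "wy": 0.0, "wz": 0.0, "gripper": 1}]
end err mm [-0.  0.  0.]
[{"x": 16.2, "y": 0.0, "z": 0.0, "wx": 0.0, "wy": 0.0, "wz": 0.0, "gripper": 1}, {"x": 16.3, "y": 0.0, "z": 0.0, "wx": 0.0, "wy": 0.0, "wz": 0.0, "gripper": 1}, {"x": 16.2, "y": 0.0, "z": 0.0, "wx": 0.0, "wy": 0.0, "wz": 0.0, "gripper": 1}, {"x": 16.3, "y": 0.0, "z": 0.0, "wx": 0.0, "wy": 0.0, "wz": 0.0, "gripper": 1}]
end err mm [-0. -0.  0.]
```

Call:
send_rows(
  rows=[
    {"x": 17,"y": 0,"z": -8,"wx": 0.002,"wy": 0,"wz": 0,"gripper": 1},
    {"x": 17,"y": 0,"z": -8,"wx": 0.001,"wy": 0,"wz": 0,"gripper": 1},
    {"x": 18,"y": 0,"z": -7,"wx": 0.002,"wy": 0,"wz": 0,"gripper": 1},
    {"x": 18,"y": 0,"z": -7,"wx": 0.001,"wy": 0,"wz": 0,"gripper": 1},
    {"x": 15,"y": 0,"z": 0,"wx": 0,"wy": 0,"wz": 0,"gripper": 1},
    {"x": 15,"y": 0,"z": 0,"wx": 0,"wy": 0,"wz": 0,"gripper": 1},
    {"x": 0,"y": 0,"z": 0,"wx": 0,"wy": 0,"wz": 0,"gripper": 1},
    {"x": 0,"y": 0,"z": 0,"wx": 0,"wy": 0,"wz": 0,"gripper": 1},
  ],
)

```text
t: 11.3
eef_pos: [0.4739, 0.2873, 0.23]
orientation: [-1.44, 1.042, 1.439]
wrist_force: [-0.5, -0.3, 0.9]
opening: 0.0873
```

```bash
python3 - <<'E'
from h import *
r=tool_rot(np.radians(-71.07),0)
S=st(); print(S['eef_pos']);plan([.4736,.2907,.195],r,4,1)
E
```

```text
t 11.3 tcp b [ 32.7 390.6 230. ] tip b [ 32.7 390.5  52. ] F [-0.5 -0.3  0.9] open 0.0873 tilt 0.0 q [ 0.9   0.34 -0.47  0.   -0.76 -0.58]
[0.47391835 0.28728317 0.22997755]
[{"x": 8.7, "y": -0.2, "z": 0.8, "wx": -0.003, "wy": -0.0, "wz": 0.0, "gripper": 1}, {"x": 8.8, "y": -0.2, "z": 0.9, "wx": -0.003, "wy": -0.0, "wz": 0.0, "gripper": 1}, {"x": 8.7, "y": -0.2, "z": 0.8, "wx": -0.004, "wy": -0.0, "wz": 0.0, "gripper": 1}, {"x": 8.8, "y": -0.2, "z": 0.9, "wx": -0.003, "wy": -0.001, "wz": 0.0, "gripper": 1}]
end err mm [-0. -0.  0.]
```

Call:
send_rows(
  rows=[
    {"x": 9,"y": -0.3,"z": 0.9,"wx": -0.004,"wy": 0,"wz": 0,"gripper": 1},
    {"x": 9,"y": -0.3,"z": 0.9,"wx": -0.004,"wy": 0,"wz": 0,"gripper": 1},
    {"x": 9,"y": -0.2,"z": 0.8,"wx": -0.003,"wy": 0,"wz": 0,"gripper": 1},
    {"x": 8,"y": 0,"z": 0.8,"wx": -0.003,"wy": 0,"wz": 0,"gripper": 1},
    {"x": 0,"y": 0,"z": 0,"wx": 0,"wy": 0,"wz": 0,"gripper": 0.5},
    {"x": 0,"y": 0,"z": 0,"wx": 0,"wy": 0,"wz": 0,"gripper": 0.3},
    {"x": 0,"y": 0,"z": 0,"wx": 0,"wy": 0,"wz": 0,"gripper": 0},
    {"x": 0,"y": 0,"z": 0,"wx": 0,"wy": 0,"wz": 0,"gripper": 0},
    {"x": 0,"y": 0,"z": 0,"wx": 0,"wy": 0,"wz": 0,"gripper": 0},
  ],
)

```text
t: 12.2
eef_pos: [0.4736, 0.2909, 0.1952]
orientation: [-1.449, 1.032, 1.448]
wrist_force: [0.6, 0.3, 0.5]
opening: 0.0533
```

```bash
python3 - <<'E'
from h import *
S=st(); print(S['eef_pos'],R.from_rotvec(S['orientation']).as_matrix().round(4).tolist())
c=save('wrist','w9');cv2.imwrite('pics/w9c.png',cv2.resize(c['frame'],None,fx=1.5,fy=1.5))
E
```

```text
t 12.2 tcp b [ 33.2 394.2 195.2] tip b [ 33.4 394.3  17.2] F [0.6 0.3 0.5] open 0.0533 tilt 0.1 q [ 0.9   0.39 -0.5   0.   -0.68 -0.57]
[0.47364245 0.29085383 0.19516883] [[0.0011, -0.9455, -0.3256], [0.0007, -0.3256, 0.9455], [-1.0, -0.0012, 0.0003]]
```

View pics/w9c.png

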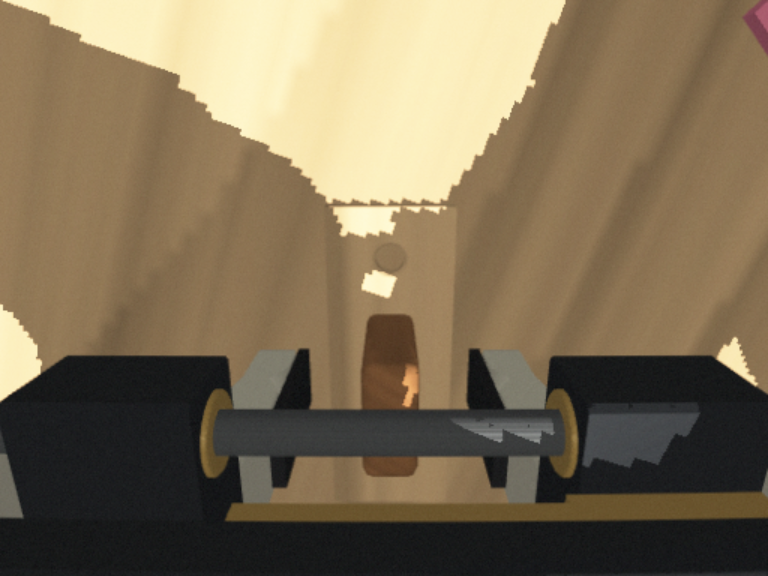

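Call:
send_rows(
  rows=[
    {"x": 0,"y": 0,"z": 0,"wx": 0,"wy": 0,"wz": 0,"gripper": 0},
    {"x": 0,"y": 0,"z": 0,"wx": 0,"wy": 0,"wz": 0,"gripper": 0},
    {"x": 0,"y": 0,"z": 0,"wx": 0,"wy": 0,"wz": 0,"gripper": 0},
    {"x": 0,"y": 0,"z": 0,"wx": 0,"wy": 0,"wz": 0,"gripper": 0},
    {"x": 0,"y": 0,"z": 0,"wx": 0,"wy": 0,"wz": 0,"gripper": 0},
    {"x": 0,"y": 0,"z": 0,"wx": 0,"wy": 0,"wz": 0,"gripper": 0},
    {"x": 0,"y": 0,"z": 0,"wx": 0,"wy": 0,"wz": 0,"gripper": 0},
  ],
)

```text
t: 12.95
eef_pos: [0.4735, 0.2908, 0.1949]
orientation: [-1.449, 1.033, 1.449]
wrist_force: [-0.1, 0.4, 0.1]
opening: 0.0157
```

```bash
python3 - <<'E'
from h import *
S=st(); print(S['eef_pos'],R.from_rotvec(S['orientation']).as_matrix().round(4).tolist())
c=save('wrist','w10');cv2.imwrite('pics/w10c.png',cv2.resize(c['frame'],None,fx=1.5,fy=1.5))
cv2.imwrite('pics/w10d.png',cv2.convertScaleAbs(cv2.resize(c['frame'][125:240,200:320],None,fx=5,fy=5,interpolation=cv2.INTER_CUBIC),alpha=1.6))
E
```

```text
t 12.95 tcp b [ 33.1 394.1 194.9] tip b [ 33.2 394.1  16.9] F [-0.1  0.4  0.1] open 0.0157 tilt 0.0 q [ 0.9   0.39 -0.5   0.   -0.68 -0.57]
[0.47354534 0.29078879 0.19485705] [[0.0006, -0.9455, -0.3256], [0.0001, -0.3256, 0.9455], [-1.0, -0.0006, -0.0001]]
```

View pics/w10d.png

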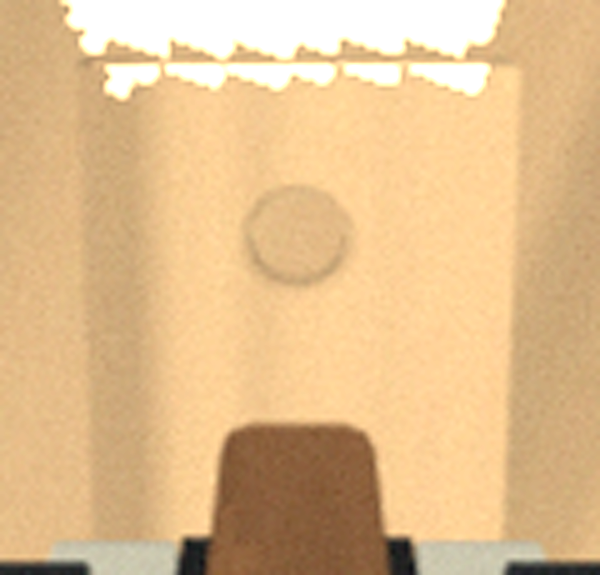

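```bash
python3 - <<'E'
from h import *
import pickle
c=pickle.load(open('pics/w10.pkl','rb'))
S=arm.read_state();r=R.from_rotvec(S['orientation'])
h=wz(c,[[259.2-.1,171.6-.1]],.006)[0]; print('hole tool mm',r.inv().apply(h-S['eef_pos'])*1e3)
m=np.array([.47272,.29332,.006]); print('mid tool',r.inv().apply(m-S['eef_pos'])*1e3, 'hs from w8',r.inv().apply(np.array([.48567,.25556,.006])-S['eef_pos'])*1e3)
rt=tool_rot(PSI-np.pi,0)
a=plan(S['eef_pos']+[0,0,.1],r,5,0)
# mid of holes at z: tool offset (188.9,0,+2.8 along z_tool)
p=bw(0,35,270)-rt.apply([0,0,.0028])
plan(p,rt,16,0,*a)
E
```

```text
hole tool mm [ 1.88854289e+02 -1.11570135e-02 -3.75650880e+01]
mid tool [1.88850002e+02 9.01452141e-02 2.69233536e+00] hs from w8 [ 1.88854155e+02  1.41135459e-01 -3.72265509e+01]
[{"x": -20.0, "y": -0.0, "z": -0.0, "wx": -0.0, "wy": 0.0, "wz": 0.0, "gripper": 0}, {"x": -20.0, "y": -0.0, "z": -0.0, "wx": 0.0, "wy": 0.0, "wz": 0.0, "gripper": 0}, {"x": -20.0, "y": -0.0, "z": -0.0, "wx": 0.0, "wy": 0.0, "wz": 0.0, "gripper": 0}, {"x": -20.0, "y": -0.0, "z": -0.0, "wx": 0.0, "wy": 0.0, "wz": 0.0, "gripper": 0}, {"x": -20.0, "y": -0.0, "z": -0.0, "wx": 0.0, "wy": 0.0, "wz": 0.0, "gripper": 0}]
end err mm [0.1 0.  0. ]
[{"x": 2.0, "y": 4.0, "z": -22.0, "wx": 0.006, "wy": -0.0, "wz": 0.0, "gripper": 0}, {"x": 1.0, "y": 5.0, "z": -23.0, "wx": 0.007, "wy": -0.0, "wz": 0.0, "gripper": 0}, {"x": 2.0, "y": 4.0, "z": -22.0, "wx": 0.006, "wy": -0.0, "wz": 0.0, "gripper": 0}, {"x": 1.0, "y": 4.0, "z": -22.0, "wx": 0.006, "wy": -0.0, "wz": 0.0, "gripper": 0}, {"x": 2.0, "y": 3.0, "z": -23.0, "wx": 0.007, "wy": -0.0, "wz": 0.0, "gripper": 0}, {"x": 1.0, "y": 4.0, "z": -22.0, "wx": 0.006, "wy": -0.0,
[... 199 characters left out ...]
: 2.0, "y": 3.0, "z": -23.0, "wx": 0.006, "wy": -0.0, "wz": 0.0, "gripper": 0}, {"x": 2.0, "y": 3.0, "z": -22.0, "wx": 0.006, "wy": -0.0, "wz": 0.0, "gripper": 0}, {"x": 1.0, "y": 3.0, "z": -23.0, "wx": 0.007, "wy": -0.0, "wz": 0.0, "gripper": 0}, {"x": 2.0, "y": 3.0, "z": -22.0, "wx": 0.006, "wy": -0.0, "wz": 0.0, "gripper": 0}, {"x": 1.0, "y": 2.0, "z": -23.0, "wx": 0.006, "wy": -0.0, "wz": 0.001, "gripper": 0}, {"x": 2.0, "y": 3.0, "z": -22.0, "wx": 0.007, "wy": -0.0, "wz": -0.0, "gripper": 0}, {"x": 1.0, "y": 2.0, "z": -23.0, "wx": 0.006, "wy": -0.0, "wz": -0.0, "gripper": 0}, {"x": 2.0, "y": 2.0, "z": -22.0, "wx": 0.006, "wy": -0.0, "wz": -0.0, "gripper": 0}]
end err mm [-0.3 -0.6  0.1]
```

Call:
send_rows(
  rows=[
    {"x": -10,"y": 0,"z": 0,"wx": 0,"wy": 0,"wz": 0,"gripper": 0},
    {"x": -20,"y": 0,"z": 0,"wx": 0,"wy": 0,"wz": 0,"gripper": 0},
    {"x": -20,"y": 0,"z": 0,"wx": 0,"wy": 0,"wz": 0,"gripper": 0},
    {"x": -20,"y": 0,"z": 0,"wx": 0,"wy": 0,"wz": 0,"gripper": 0},
    {"x": -20,"y": 0,"z": 0,"wx": 0,"wy": 0,"wz": 0,"gripper": 0},
    {"x": -10,"y": 0,"z": 0,"wx": 0,"wy": 0,"wz": 0,"gripper": 0},
  ],
)

```text
t: 13.6
eef_pos: [0.4738, 0.291, 0.2972]
orientation: [-1.449, 1.03, 1.448]
wrist_force: [-0.3, -0.4, -0.8]
opening: 0.0159
```

Call:
send_rows(
  rows=[
    {"x": 2,"y": 4,"z": -15,"wx": 0.006,"wy": 0,"wz": 0,"gripper": 0},
    {"x": 1,"y": 5,"z": -23,"wx": 0.007,"wy": 0,"wz": 0,"gripper": 0},
    {"x": 2,"y": 4,"z": -22,"wx": 0.006,"wy": 0,"wz": 0,"gripper": 0},
    {"x": 1,"y": 4,"z": -22,"wx": 0.006,"wy": 0,"wz": 0,"gripper": 0},
    {"x": 2,"y": 3,"z": -23,"wx": 0.007,"wy": 0,"wz": 0,"gripper": 0},
    {"x": 1,"y": 4,"z": -22,"wx": 0.006,"wy": 0,"wz": 0,"gripper": 0},
    {"x": 2,"y": 3,"z": -23,"wx": 0.006,"wy": 0,"wz": 0,"gripper": 0},
    {"x": 1,"y": 4,"z": -22,"wx": 0.007,"wy": 0,"wz": 0,"gripper": 0},
    {"x": 2,"y": 3,"z": -23,"wx": 0.006,"wy": 0,"wz": 0,"gripper": 0},
    {"x": 2,"y": 3,"z": -22,"wx": 0.006,"wy": 0,"wz": 0,"gripper": 0},
    {"x": 1,"y": 3,"z": -23,"wx": 0.007,"wy": 0,"wz": 0,"gripper": 0},
    {"x": 2,"y": 3,"z": -22,"wx": 0.006,"wy": 0,"wz": 0,"gripper": 0},
    {"x": 1,"y": 2,"z": -23,"wx": 0.006,"wy": 0,"wz": 0,"gripper": 0},
    {"x": 2,"y": 3,"z": -22,"wx": 0.007,"wy": 0,"wz": 0,"gripper": 0},
    {"x": 1,"y": 2,"z": -23,"wx": 0.006,"wy": 0,"wz": 0,"gripper": 0},
    {"x": 2,"y": 2,"z": -22,"wx": 0.006,"wy": 0,"wz": 0,"gripper": 0},
    {"x": 0,"y": 0,"z": -7,"wx": 0,"wy": 0,"wz": 0,"gripper": 0},
    {"x": 0,"y": 0,"z": 0,"wx": 0,"wy": 0,"wz": 0,"gripper": 0},
    {"x": 0,"y": 0,"z": 0,"wx": 0,"wy": 0,"wz": 0,"gripper": 0},
  ],
)

```text
t: 15.5
eef_pos: [0.5232, -0.0688, 0.2694]
orientation: [-1.376, 1.091, 1.377]
wrist_force: [-0.1, 0.4, -1.0]
opening: 0.0159
```

```bash
python3 - <<'E'
from h import *
S=st(); print(R.from_rotvec(S['orientation']).as_matrix().round(4).tolist())
c=save('wrist','w11');s=save('scene','s11')
cv2.imwrite('pics/w11c.png',cv2.resize(c['frame'],None,fx=1.5,fy=1.5))
cv2.imwrite('pics/s11c.png',cv2.resize(s['frame'][100:280,80:320],None,fx=3.3,fy=3.3,interpolation=cv2.INTER_CUBIC))
E
```

```text
t 15.5 tcp b [ -0.6  32.8 269.4] tip b [-0.6 32.8 91.4] F [-0.1  0.4 -1. ] open 0.0159 tilt 0.0 q [ 0.24  0.25 -0.49 -0.   -0.83 -0.01]
[[-0.0001, -0.9736, -0.228], [0.0002, -0.228, 0.9736], [-1.0, 0.0, 0.0002]]
```

View pics/w11c.png

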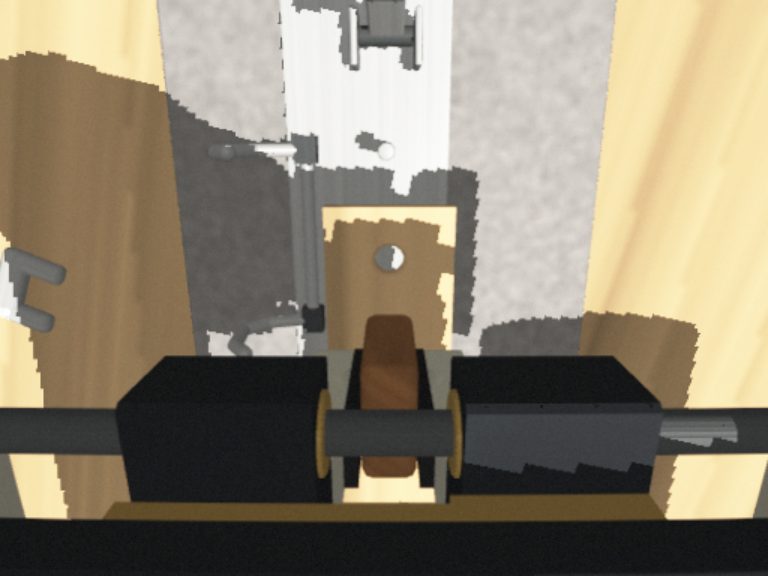

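View pics/s11c.png

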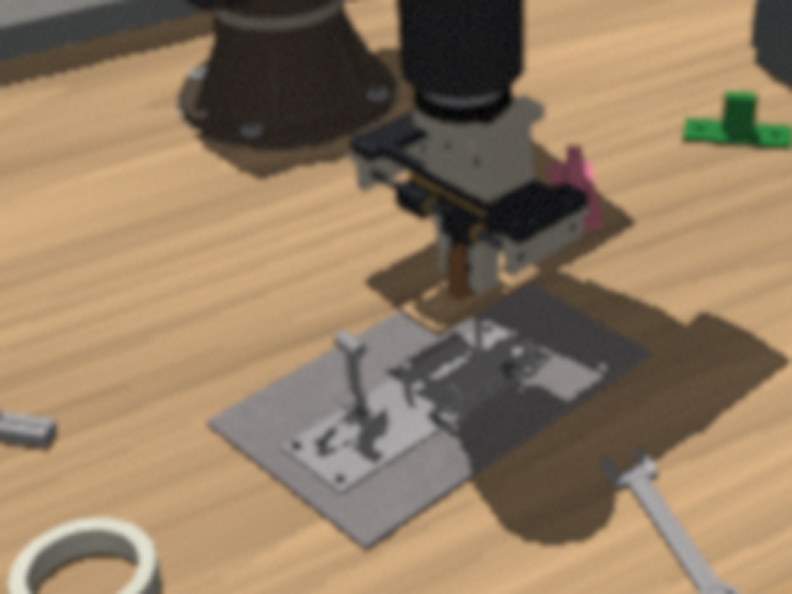

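```bash
python3 - <<'E'
from h import *
import pickle
c=pickle.load(open('pics/w11.pkl','rb'))
cv2.imwrite('pics/w11d.png',cv2.resize(c['frame'][85:190,225:295],None,fx=7,fy=7,interpolation=cv2.INTER_CUBIC)[:600*2])
E
```

```text
(no output)
```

View pics/w11d.png

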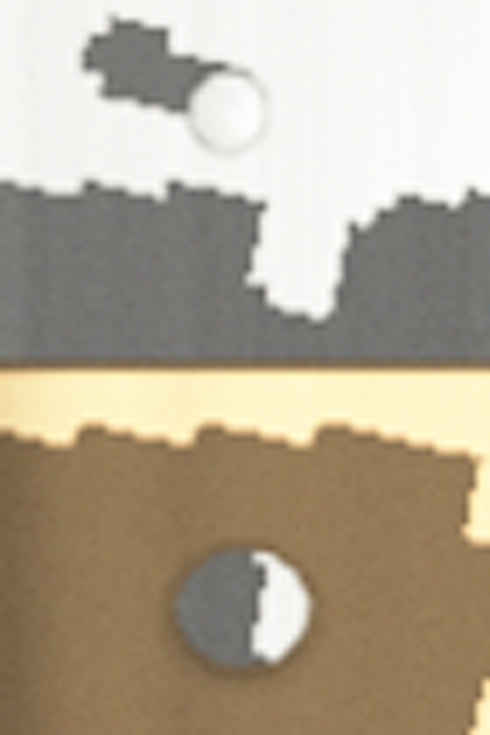

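```bash
python3 - <<'E'
from h import *
import pickle
c=pickle.load(open('pics/w11.pkl','rb'))
P=wz(c,[[257.1,100.3]],.045)[0]; H=wz(c,[[259.6,171.4]],.0805)[0]
print('post b',wb(P),'hole b',wb(H), 'delta hole->post',wb(P)-wb(H))
S=st()
# template yaw vs tool: strip edges? 
E
```

```text
post b [  0.44837019 -38.87808399  45.        ] hole b [-0.91128485 -4.80897074 80.5       ] delta hole->post [  1.35965504 -34.06911325 -35.5       ]
t 15.6 tcp b [ -0.3  33.2 269.7] tip b [-0.2 33.3 91.7] F [-0.6 -1.1 -1.1] open 0.016 tilt 0.0 q [ 0.24  0.25 -0.49 -0.   -0.83 -0.01]
```

Call:
send_rows(
  rows=[
    {"x": 0,"y": -0.4,"z": -5,"wx": 0,"wy": 0,"wz": 0,"gripper": 0},
    {"x": 3,"y": -0.4,"z": -8,"wx": 0,"wy": 0,"wz": 0,"gripper": 0},
    {"x": 5,"y": -0.4,"z": -8,"wx": 0,"wy": 0,"wz": 0,"gripper": 0},
    {"x": 5,"y": 0,"z": -8,"wx": 0,"wy": 0,"wz": 0,"gripper": 0},
    {"x": 5,"y": 0,"z": -5,"wx": 0,"wy": 0,"wz": 0,"gripper": 0},
    {"x": 4,"y": 0,"z": 0,"wx": 0,"wy": 0,"wz": 0,"gripper": 0},
    {"x": 0,"y": 0,"z": 0,"wx": 0,"wy": 0,"wz": 0,"gripper": 0},
    {"x": 0,"y": 0,"z": 0,"wx": 0,"wy": 0,"wz": 0,"gripper": 0},
  ],
)

```text
t: 16.4
eef_pos: [0.5325, -0.1016, 0.2477]
orientation: [-1.377, 1.091, 1.377]
wrist_force: [-0.1, -0.4, -1.3]
opening: 0.0158
```

```bash
python3 - <<'E'
from h import *
S=st()
c=save('wrist','w12')
cv2.imwrite('pics/w12d.png',cv2.resize(c['frame'][120:220,210:310],None,fx=6,fy=6,interpolation=cv2.INTER_CUBIC))
E
```

```text
t 16.4 tcp b [  1.   -1.3 247.7] tip b [ 1.  -1.3 69.7] F [-0.1 -0.4 -1.3] open 0.0158 tilt 0.0 q [ 0.17  0.3  -0.48 -0.   -0.79  0.06]
```

View pics/w12d.png

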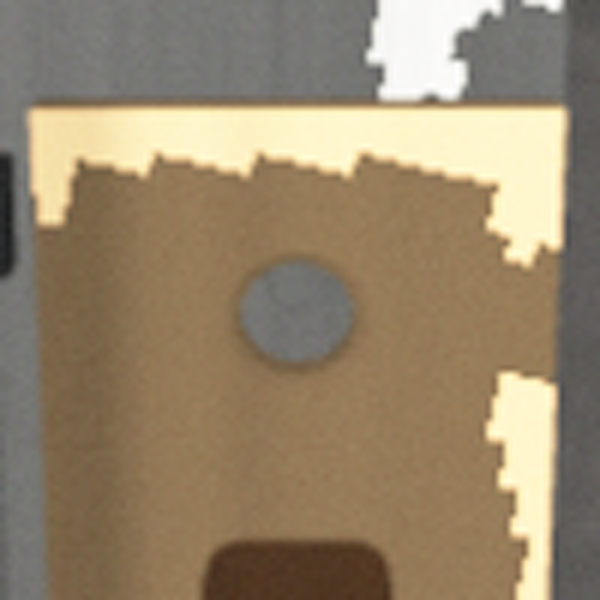

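```bash
python3 - <<'E'
from h import *
import pickle
c=pickle.load(open('pics/w12.pkl','rb'))
a=c['frame'][158:188,245:275].astype(float); g=a.mean(2)
g=np.clip((g-85)*6,0,255).astype(np.uint8); print(np.percentile(a.mean(2),[1,20,50,80]))
a2=cv2.resize(g,None,fx=18,fy=18,interpolation=cv2.INTER_CUBIC);cv2.imwrite('pics/w12e.png',a2)
P=bw(.45,-38.9,45);print('pred post px',proj(c,[P]), 'hole px 259.4,171.9')
E
```

```text
[ 94.99333333 110.33333333 116.         120.33333333]
pred post px [[260.02937404 165.73582416]] hole px 259.4,171.9
```

View pics/w12e.png

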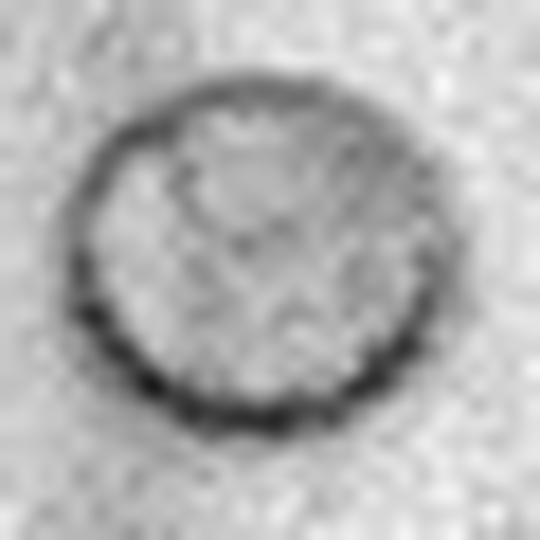

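```bash
python3 - <<'E'
from h import *
import pickle
c=pickle.load(open('pics/w12.pkl','rb'))
H=wz(c,[[259.4-.1,171.8]],.0588)[0]; print(wb(H), 'post by new', wb(wz(c,[[260.5,165.2]],.045)[0]))
S=st()
E
```

```text
[  0.87186818 -38.71439757  58.8       ] post by new [  0.19326028 -39.1985733   45.        ]
t 16.45 tcp b [  1.1  -1.3 247.9] tip b [ 1.2 -1.3 69.9] F [-0.9  0.2 -0.2] open 0.016 tilt 0.0 q [ 0.17  0.3  -0.48  0.   -0.79  0.06]
```

Call:
send_rows(
  rows=[
    {"x": 3,"y": 0.4,"z": -0.3,"wx": 0,"wy": 0,"wz": 0,"gripper": 0},
    {"x": 3,"y": 0,"z": 0,"wx": 0,"wy": 0,"wz": 0,"gripper": 0},
    {"x": 2,"y": 0,"z": 0,"wx": 0,"wy": 0,"wz": 0,"gripper": 0},
    {"x": 2,"y": 0,"z": 0,"wx": 0,"wy": 0,"wz": 0,"gripper": 0},
    {"x": 0,"y": 0,"z": 0,"wx": 0,"wy": 0,"wz": 0,"gripper": 0},
  ],
)

```text
t: 16.95
eef_pos: [0.5322, -0.1019, 0.2375]
orientation: [-1.377, 1.091, 1.377]
wrist_force: [-0.2, -0.3, -0.7]
opening: 0.0158
```

Call:
send_rows(
  rows=[
    {"x": 2,"y": 0,"z": 0,"wx": 0,"wy": 0,"wz": 0,"gripper": 0},
    {"x": 1,"y": 0,"z": 0,"wx": 0,"wy": 0,"wz": 0,"gripper": 0},
    {"x": 0,"y": 0,"z": 0,"wx": 0,"wy": 0,"wz": 0,"gripper": 0},
  ],
)

```text
t: 17.25
eef_pos: [0.5322, -0.102, 0.2346]
orientation: [-1.377, 1.091, 1.377]
wrist_force: [0.2, -0.3, -1.3]
opening: 0.016
```

Call:
send_rows(
  rows=[
    {"x": 3,"y": 0,"z": 0,"wx": 0,"wy": 0,"wz": 0,"gripper": 0},
    {"x": 4,"y": 0,"z": 0,"wx": 0,"wy": 0,"wz": 0,"gripper": 0},
    {"x": 4,"y": 0,"z": 0,"wx": 0,"wy": 0,"wz": 0,"gripper": 0},
    {"x": 4,"y": 0,"z": 0,"wx": 0,"wy": 0,"wz": 0,"gripper": 0},
    {"x": 4,"y": 0,"z": 0,"wx": 0,"wy": 0,"wz": 0,"gripper": 0},
    {"x": 4,"y": 0,"z": 0,"wx": 0,"wy": 0,"wz": 0,"gripper": 0},
    {"x": 2,"y": 0,"z": 0,"wx": 0,"wy": 0,"wz": 0,"gripper": 0},
    {"x": 1,"y": 0,"z": 0,"wx": 0,"wy": 0,"wz": 0,"gripper": 0},
    {"x": 0,"y": 0,"z": 0,"wx": 0,"wy": 0,"wz": 0,"gripper": 0},
  ],
)

```text
t: 18.15
eef_pos: [0.5323, -0.102, 0.2087]
orientation: [-1.377, 1.091, 1.377]
wrist_force: [1.0, 0.8, -0.8]
opening: 0.0162
```

Call:
send_rows(
  rows=[
    {"x": 2,"y": 0,"z": 0,"wx": 0,"wy": 0,"wz": 0,"gripper": 0},
    {"x": 1,"y": 0,"z": 0,"wx": 0,"wy": 0,"wz": 0,"gripper": 0},
    {"x": 0,"y": 0,"z": 0,"wx": 0,"wy": 0,"wz": 0,"gripper": 0},
  ],
)

```text
t: 18.45
eef_pos: [0.5322, -0.102, 0.2057]
orientation: [-1.377, 1.091, 1.377]
wrist_force: [0.2, 0.4, -1.7]
opening: 0.0158
```

Call:
send_rows(
  rows=[
    {"x": 1,"y": 0,"z": 0,"wx": 0,"wy": 0,"wz": 0,"gripper": 0},
    {"x": 0.5,"y": 0,"z": 0,"wx": 0,"wy": 0,"wz": 0,"gripper": 0},
    {"x": 0,"y": 0,"z": 0,"wx": 0,"wy": 0,"wz": 0,"gripper": 0},
  ],
)

```text
t: 18.75
eef_pos: [0.5323, -0.102, 0.2043]
orientation: [-1.377, 1.091, 1.377]
wrist_force: [-0.2, 0.7, -1.2]
opening: 0.0164
```

Call:
send_rows(
  rows=[
    {"x": 0.5,"y": 0,"z": 0,"wx": 0,"wy": 0,"wz": 0,"gripper": 0},
    {"x": 0,"y": 0,"z": 0,"wx": 0,"wy": 0,"wz": 0,"gripper": 0},
  ],
)

```text
t: 18.95
eef_pos: [0.5323, -0.102, 0.2039]
orientation: [-1.377, 1.09, 1.376]
wrist_force: [0.7, -0.7, -1.0]
opening: 0.0158
```

Call:
send_rows(
  rows=[
    {"x": 0.5,"y": 0,"z": 0,"wx": 0,"wy": 0,"wz": 0,"gripper": 0},
    {"x": 0.5,"y": 0,"z": 0,"wx": 0,"wy": 0,"wz": 0,"gripper": 0},
    {"x": 0,"y": 0,"z": 0,"wx": 0,"wy": 0,"wz": 0,"gripper": 0},
  ],
)

```text
t: 19.25
eef_pos: [0.5323, -0.1019, 0.2038]
orientation: [-1.378, 1.09, 1.376]
wrist_force: [-4.0, 0.6, 9.7]
opening: 0.0158
```

```bash
python3 - <<'E'
from h import *
S=st();c=save('wrist','w13');s=save('scene','s13')
cv2.imwrite('pics/w13c.png',np.vstack([cv2.resize(c['frame'][0:260],(640,325)),cv2.resize(s['frame'][150:270,100:340],(640,320),interpolation=cv2.INTER_CUBIC)])[:600])
E
```

```text
t 19.25 tcp b [  0.6  -1.6 203.8] tip b [ 0.8 -1.7 25.8] F [-4.   0.6  9.7] open 0.0158 tilt 0.1 q [ 0.17  0.36 -0.52  0.   -0.69  0.06]
```

View pics/w13c.png

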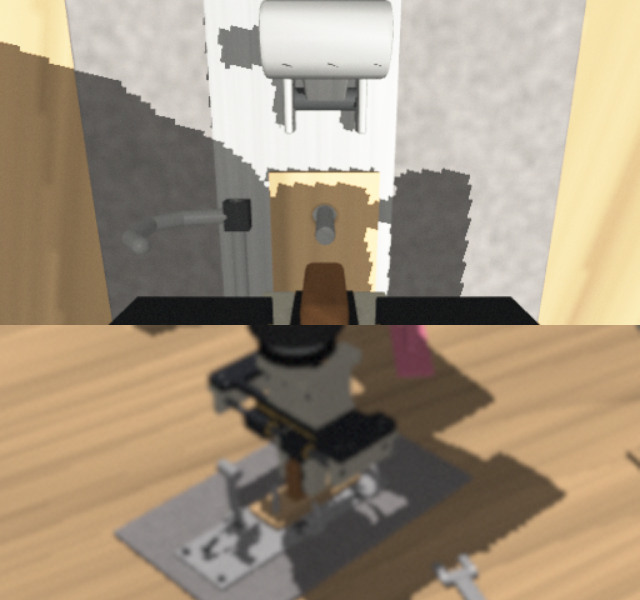

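Call:
send_rows(
  rows=[
    {"x": -0.5,"y": 0,"z": 0,"wx": 0,"wy": 0,"wz": 0,"gripper": 0.25},
    {"x": 0,"y": 0,"z": 0,"wx": 0,"wy": 0,"wz": 0,"gripper": 0.35},
    {"x": 0,"y": 0,"z": 0,"wx": 0,"wy": 0,"wz": 0,"gripper": 0.35},
    {"x": 0,"y": 0,"z": 0,"wx": 0,"wy": 0,"wz": 0,"gripper": 0.35},
  ],
)

```text
t: 19.75
eef_pos: [0.5323, -0.102, 0.2032]
orientation: [-1.377, 1.091, 1.377]
wrist_force: [0.1, 0.1, -0.2]
opening: 0.03
```

```bash
python3 - <<'E'
from h import *
S=st();
E
```

```text
t 19.75 tcp b [  0.6  -1.7 203.2] tip b [ 0.7 -1.7 25.2] F [ 0.1  0.1 -0.2] open 0.03 tilt 0.0 q [ 0.17  0.36 -0.52 -0.   -0.69  0.06]
```

Call:
send_rows(
  rows=[
    {"x": -8,"y": 0,"z": 0,"wx": 0,"wy": 0,"wz": 0,"gripper": 0.35},
    {"x": -15,"y": 0,"z": 0,"wx": 0,"wy": 0,"wz": 0,"gripper": 0.35},
    {"x": -20,"y": 0,"z": 0,"wx": 0,"wy": 0,"wz": 0,"gripper": 0.35},
    {"x": -25,"y": 0,"z": 0,"wx": 0,"wy": 0,"wz": 0,"gripper": 0.35},
    {"x": -25,"y": 0,"z": 0,"wx": 0,"wy": 0,"wz": 0,"gripper": 0.35},
    {"x": -25,"y": 0,"z": 10,"wx": 0,"wy": 0,"wz": 0,"gripper": 0.35},
    {"x": -25,"y": 0,"z": 15,"wx": 0,"wy": 0,"wz": 0,"gripper": 0.35},
    {"x": -10,"y": 0,"z": 5,"wx": 0,"wy": 0,"wz": 0,"gripper": 0},
    {"x": 0,"y": 0,"z": 0,"wx": 0,"wy": 0,"wz": 0,"gripper": 0},
  ],
)

```text
t: 20.65
eef_pos: [0.5255, -0.0723, 0.3582]
orientation: [-1.38, 1.087, 1.375]
wrist_force: [0.0, 0.2, -0.6]
opening: 0.0198
```

```bash
python3 - <<'E'
from h import *
S=st();c=save('wrist','w14')
cv2.imwrite('pics/w14c.png',cv2.resize(c['frame'][:280,100:420],None,fx=2.1,fy=2.1))
for k in ['lever_tip','grip_top']: print([(wb(d['location']).round(1),d['p']) for d in arm.find_in('wrist',k)])
print('pred lever tip px',proj(c,[bw(0,-93,95),bw(0,40,45),bw(0,-40,45)]))
E
```

```text
t 20.65 tcp b [  0.8  28.8 358.2] tip b [  1.6  28.7 180.2] F [ 0.   0.2 -0.6] open 0.0198 tilt 0.2 q [ 0.23  0.16 -0.37  0.   -1.04 -0.  ]
[(array([ -2.5, -90.2,  99.2]), 0.74)]
[(array([ 4. , -7.5, 61.8]), 0.75)]
pred lever tip px [[262.08338089  19.64753377]
 [261.18439307 193.27238105]
 [261.5008301  101.24544776]]
```

View pics/w14c.png

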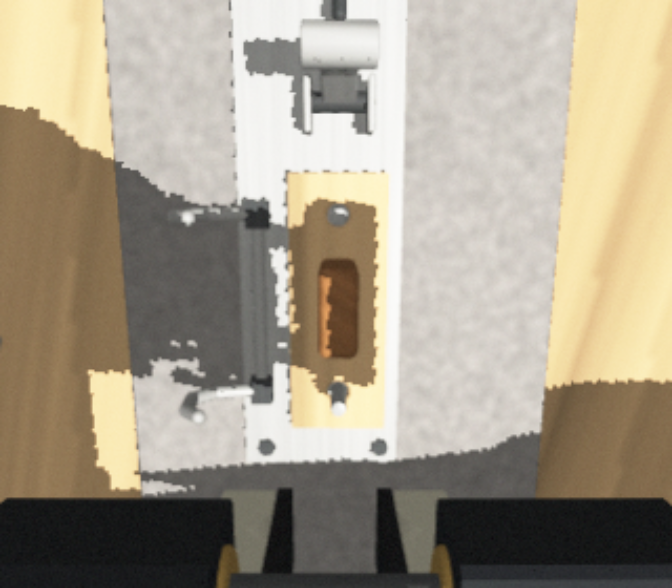

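```bash
python3 - <<'E'
from h import *
S=arm.read_state(); p=S['eef_pos']; r=R.from_rotvec(S['orientation'])
dz=lambda a:R.from_rotvec([0,0,a])
r1=tool_rot(PSI,0); t1=bw(0,-250,350); mid=(p+t1)/2
a=plan(mid,dz(np.pi/2)*r1,12,0)
a=plan(t1,r1,12,0,*a)
r2=tool_rot(PSI,np.pi/4)
a=plan(tcp_for_tip(0,-78+28,104.6+28,r2),r2,9,0,*a)
E
```

```text
[{"x": 0.0, "y": 0.0, "z": -12.0, "wx": 0.131, "wy": -0.0, "wz": -0.0, "gripper": 0}, {"x": 0.0, "y": -1.0, "z": -11.0, "wx": 0.131, "wy": -0.0, "wz": -0.0, "gripper": 0}, {"x": 1.0, "y": -3.0, "z": -11.0, "wx": 0.131, "wy": -0.0, "wz": -0.0, "gripper": 0}, {"x": -0.0, "y": -5.0, "z": -11.0, "wx": 0.131, "wy": -0.0, "wz": -0.0, "gripper": 0}, {"x": 0.0, "y": -6.0, "z": -10.0, "wx": 0.131, "wy": -0.0, "wz": -0.0, "gripper": 0}, {"x": 0.0, "y": -7.0, "z": -9.0, "wx": 0.13, "wy": -0.0, "wz": -0.0, "gripper": 0}, {"x": 0.0, "y": -8.0, "z": -8.0, "wx": 0.131, "wy": -0.0, "wz": -0.0, "gripper": 0}, {"x": 1.0, "y": -9.0, "z": -7.0, "wx": 0.131, "wy": -0.001, "wz": -0.0, "gripper": 0}, {"x": -0.0, "y": -10.0, "z": -6.0, "wx": 0.131, "wy": 0.0, "wz": -0.001, "gripper": 0}, {"x": 0.0, "y": -11.0, "z": -5.0, "wx": 0.131, "wy": 0.0, "wz": 0.0, "gripper": 0}, {"x": 0.0, "y": -11.0, "z": -3.0, "wx": 0.131, "wy": 0.0, "wz": 0.0, "gripper": 0}, {"x": 1.0, "y": -12.0, "z": -1.0, "wx": 0.131, "wy": 0.0, "wz": 0.0, "gripper": 0}]
end err mm [-0.3  0.3  0.4]
[{"x": 0.0, "y": -12.0, "z": -0.0, "wx": 0.13
[... 1094 characters left out ...]
: -0.0, "z": -7.0, "wx": -0.0, "wy": 0.088, "wz": -0.0, "gripper": 0}, {"x": 12.0, "y": -0.0, "z": -7.0, "wx": -0.0, "wy": 0.087, "wz": -0.0, "gripper": 0}, {"x": 12.0, "y": -0.0, "z": -5.0, "wx": -0.0, "wy": 0.087, "wz": -0.0, "gripper": 0}, {"x": 12.0, "y": -0.0, "z": -4.0, "wx": -0.0, "wy": 0.087, "wz": -0.0, "gripper": 0}, {"x": 13.0, "y": -0.0, "z": -4.0, "wx": -0.0, "wy": 0.088, "wz": -0.0, "gripper": 0}, {"x": 13.0, "y": -0.0, "z": -2.0, "wx": -0.0, "wy": 0.087, "wz": -0.0, "gripper": 0}, {"x": 13.0, "y": -0.0, "z": -0.0, "wx": -0.0, "wy": 0.087, "wz": -0.0, "gripper": 0}, {"x": 13.0, "y": -0.0, "z": -0.0, "wx": -0.0, "wy": 0.087, "wz": -0.0, "gripper": 0}]
end err mm [-0.3 -0.1  0.4]
```

Call:
send_rows(
  rows=[
    {"x": 0,"y": 0,"z": -12,"wx": 0.131,"wy": 0,"wz": 0,"gripper": 0},
    {"x": 0,"y": -1,"z": -11,"wx": 0.131,"wy": 0,"wz": 0,"gripper": 0},
    {"x": 1,"y": -3,"z": -11,"wx": 0.131,"wy": 0,"wz": 0,"gripper": 0},
    {"x": 0,"y": -5,"z": -11,"wx": 0.131,"wy": 0,"wz": 0,"gripper": 0},
    {"x": 0,"y": -6,"z": -10,"wx": 0.131,"wy": 0,"wz": 0,"gripper": 0},
    {"x": 0,"y": -7,"z": -9,"wx": 0.13,"wy": 0,"wz": 0,"gripper": 0},
    {"x": 0,"y": -8,"z": -8,"wx": 0.131,"wy": 0,"wz": 0,"gripper": 0},
    {"x": 1,"y": -9,"z": -7,"wx": 0.131,"wy": 0,"wz": 0,"gripper": 0},
    {"x": 0,"y": -10,"z": -6,"wx": 0.131,"wy": 0,"wz": 0,"gripper": 0},
    {"x": 0,"y": -11,"z": -5,"wx": 0.131,"wy": 0,"wz": 0,"gripper": 0},
    {"x": 0,"y": -11,"z": -3,"wx": 0.131,"wy": 0,"wz": 0,"gripper": 0},
    {"x": 1,"y": -12,"z": -1,"wx": 0.131,"wy": 0,"wz": 0,"gripper": 0},
  ],
)

```text
t: 22.0
eef_pos: [0.5571, -0.2095, 0.3516]
orientation: [-0.176, 1.566, 0.177]
wrist_force: [-0.3, -0.1, -0.1]
opening: 0.0001
```

Call:
send_rows(
  rows=[
    {"x": 0,"y": -12,"z": 0,"wx": 0.131,"wy": 0,"wz": 0,"gripper": 0},
    {"x": 0,"y": -11,"z": 1,"wx": 0.131,"wy": 0,"wz": 0,"gripper": 0},
    {"x": 1,"y": -11,"z": 3,"wx": 0.131,"wy": 0,"wz": 0,"gripper": 0},
    {"x": 0,"y": -11,"z": 5,"wx": 0.131,"wy": 0,"wz": 0,"gripper": 0},
    {"x": 0,"y": -10,"z": 6,"wx": 0.13,"wy": 0,"wz": 0,"gripper": 0},
    {"x": 0,"y": -9,"z": 7,"wx": 0.131,"wy": 0,"wz": 0,"gripper": 0},
    {"x": 0,"y": -8,"z": 8,"wx": 0.131,"wy": 0,"wz": 0,"gripper": 0},
    {"x": 0,"y": -7,"z": 9,"wx": 0.131,"wy": 0,"wz": 0,"gripper": 0},
    {"x": 1,"y": -6,"z": 10,"wx": 0.131,"wy": 0,"wz": 0,"gripper": 0},
    {"x": 0,"y": -5,"z": 11,"wx": 0.131,"wy": 0,"wz": 0,"gripper": 0},
    {"x": 0,"y": -3,"z": 11,"wx": 0.131,"wy": 0,"wz": 0,"gripper": 0},
    {"x": 0,"y": -1,"z": 11,"wx": 0.131,"wy": 0,"wz": 0,"gripper": 0},
    {"x": 0,"y": 0,"z": 0,"wx": 0,"wy": 0,"wz": 0,"gripper": 0},
  ],
)

```text
t: 23.3
eef_pos: [0.5887, -0.3447, 0.349]
orientation: [1.04, 1.31, -1.042]
wrist_force: [-0.5, -0.2, -0.3]
opening: 0.0006
```

```bash
python3 - <<'E'
from h import *
st()
r2=tool_rot(PSI,np.pi/4)
a=plan(tcp_for_tip(0,-78+28,104.6+28,r2),r2,9,0)
E
```

```text
t 23.3 tcp b [ 1.000e-01 -2.509e+02  3.490e+02] tip b [-2.000e-01 -2.506e+02  1.710e+02] F [-0.5 -0.2 -0.3] open 0.0006 tilt 0.1 q [-0.24  0.41 -0.04 -0.   -1.12 -2.67]
[{"x": 10.0, "y": -0.0, "z": -8.0, "wx": -0.0, "wy": 0.087, "wz": 0.0, "gripper": 0}, {"x": 11.0, "y": -0.0, "z": -8.0, "wx": -0.001, "wy": 0.087, "wz": 0.0, "gripper": 0}, {"x": 11.0, "y": -0.0, "z": -6.0, "wx": -0.0, "wy": 0.087, "wz": 0.0, "gripper": 0}, {"x": 12.0, "y": -0.0, "z": -6.0, "wx": -0.001, "wy": 0.087, "wz": 0.0, "gripper": 0}, {"x": 12.0, "y": -0.0, "z": -4.0, "wx": -0.0, "wy": 0.088, "wz": 0.0, "gripper": 0}, {"x": 13.0, "y": -0.0, "z": -3.0, "wx": -0.001, "wy": 0.087, "wz": 0.0, "gripper": 0}, {"x": 13.0, "y": -0.0, "z": -2.0, "wx": -0.0, "wy": 0.087, "wz": 0.0, "gripper": 0}, {"x": 13.0, "y": -0.0, "z": -2.0, "wx": -0.001, "wy": 0.087, "wz": 0.0, "gripper": 0}, {"x": 13.0, "y": -0.0, "z": 1.0, "wx": -0.001, "wy": 0.087, "wz": 0.0, "gripper": 0}]
end err mm [-0.2  0.3  0.3]
```

Call:
send_rows(
  rows=[
    {"x": 10,"y": 0,"z": -8,"wx": 0,"wy": 0.087,"wz": 0,"gripper": 0},
    {"x": 11,"y": 0,"z": -8,"wx": 0,"wy": 0.087,"wz": 0,"gripper": 0},
    {"x": 11,"y": 0,"z": -6,"wx": -0.001,"wy": 0.087,"wz": 0,"gripper": 0},
    {"x": 12,"y": 0,"z": -6,"wx": -0.001,"wy": 0.087,"wz": 0,"gripper": 0},
    {"x": 12,"y": 0,"z": -4,"wx": 0,"wy": 0.088,"wz": 0,"gripper": 0},
    {"x": 13,"y": 0,"z": -3,"wx": -0.001,"wy": 0.087,"wz": 0,"gripper": 0},
    {"x": 13,"y": 0,"z": -2,"wx": 0,"wy": 0.087,"wz": 0,"gripper": 0},
    {"x": 13,"y": 0,"z": -2,"wx": -0.001,"wy": 0.087,"wz": 0,"gripper": 0},
    {"x": 13,"y": 0,"z": 1,"wx": -0.001,"wy": 0.087,"wz": 0,"gripper": 0},
    {"x": 0,"y": 0,"z": 0,"wx": 0,"wy": 0,"wz": 0,"gripper": 0},
    {"x": 0,"y": 0,"z": 0,"wx": 0,"wy": 0,"wz": 0,"gripper": 0},
  ],
)

```text
t: 24.4
eef_pos: [0.5718, -0.2711, 0.2594]
orientation: [1.517, 1.922, -0.628]
wrist_force: [0.6, 0.7, 0.7]
opening: 0.0002
```

```bash
python3 - <<'E'
from h import *
st(); c=save('wrist','w15'); s=save('scene','s15')
cv2.imwrite('pics/s15c.png',cv2.resize(s['frame'][130:270,90:290],None,fx=4,fy=4,interpolation=cv2.INTER_CUBIC))
r2=tool_rot(PSI,np.pi/4); T=lambda y,z: tcp_for_tip(0,y,z,r2)
# roll arc + offset
off=np.array([15.2,9.6])
tips=[(-78+5,104.6+5)]
for a in [1.15,1.05,.95,.85,.75,.65,.55,.45,.35,.25,.15,.08]:
    ph=a+np.arctan2(22,70); tips.append((-85-73.4*np.cos(ph)+off[0],22+73.4*np.sin(ph)+off[1]))
print(np.round(tips,1).tolist())
a=plan(T(*tips[0]),r2,4,0)
p=a
for t in tips[1:]:
    p=plan(T(*t),r2,2,0,*p)
E
```

```text
t 24.4 tcp b [   0.5 -175.4  259.4] tip b [  0.2 -49.9 133.2] F [0.6 0.7 0.7] open 0.0002 tilt 44.8 q [-0.38  0.6   0.16 -0.62 -1.64 -2.41]
[[-73.0, 109.6], [-78.3, 104.5], [-85.6, 103.3], [-92.6, 101.4], [-99.5, 98.7], [-106.0, 95.4], [-112.2, 91.5], [-118.0, 87.0], [-123.3, 81.9], [-128.0, 76.3], [-132.2, 70.2], [-135.7, 63.8], [-137.8, 59.1]]
[{"x": 0.3, "y": -0.3, "z": 8.7, "wx": 0.002, "wy": 0.001, "wz": 0.0, "gripper": 0}, {"x": 0.4, "y": -0.2, "z": 8.7, "wx": 0.001, "wy": 0.001, "wz": 0.0, "gripper": 0}, {"x": 0.3, "y": -0.2, "z": 8.7, "wx": 0.002, "wy": 0.001, "wz": 0.001, "gripper": 0}, {"x": 0.3, "y": -0.3, "z": 8.6, "wx": 0.002, "wy": 0.001, "wz": -0.0, "gripper": 0}]
end err mm [ 0.   0.  -0.1]
[{"x": -0.1, "y": 0.0, "z": 3.7, "wx": -0.0, "wy": 0.0, "wz": -0.0, "gripper": 0}, {"x": -0.0, "y": 0.0, "z": 3.7, "wx": -0.0, "wy": 0.0, "wz": -0.0, "gripper": 0}]
end err mm [ 0. -0.  0.]
[{"x": -2.1, "y": 0.0, "z": 3.0, "wx": -0.0, "wy": 0.0, "wz": -0.0, "gripper": 0}, {"x": -2.2, "y": 0.0, "z": 3.0, "wx": -0.0, "wy": 0.0, "wz": -0.0, "gripper": 0}]
end err mm [0. 0. 0.]
[{"x": 
[... 1192 characters left out ...]
-0.0, "gripper": 0}, {"x": 0.3, "y": -0.0, "z": 3.6, "wx": -0.0, "wy": 0.0, "wz": -0.0, "gripper": 0}]
end err mm [-0. -0.  0.]
[{"x": 0.7, "y": -0.0, "z": 3.6, "wx": -0.0, "wy": 0.0, "wz": -0.0, "gripper": 0}, {"x": 0.6, "y": -0.0, "z": 3.6, "wx": -0.0, "wy": 0.0, "wz": -0.0, "gripper": 0}]
end err mm [-0. -0. -0.]
[{"x": 1.0, "y": -0.0, "z": 3.5, "wx": -0.0, "wy": 0.0, "wz": -0.0, "gripper": 0}, {"x": 1.0, "y": -0.0, "z": 3.6, "wx": -0.0, "wy": 0.0, "wz": -0.0, "gripper": 0}]
end err mm [-0.1  0.  -0. ]
[{"x": 0.9, "y": -0.0, "z": 2.4, "wx": -0.0, "wy": 0.0, "wz": -0.0, "gripper": 0}, {"x": 1.0, "y": -0.0, "z": 2.4, "wx": -0.0, "wy": 0.0, "wz": -0.0, "gripper": 0}]
end err mm [-0. -0.  0.]
```

View pics/s15c.png

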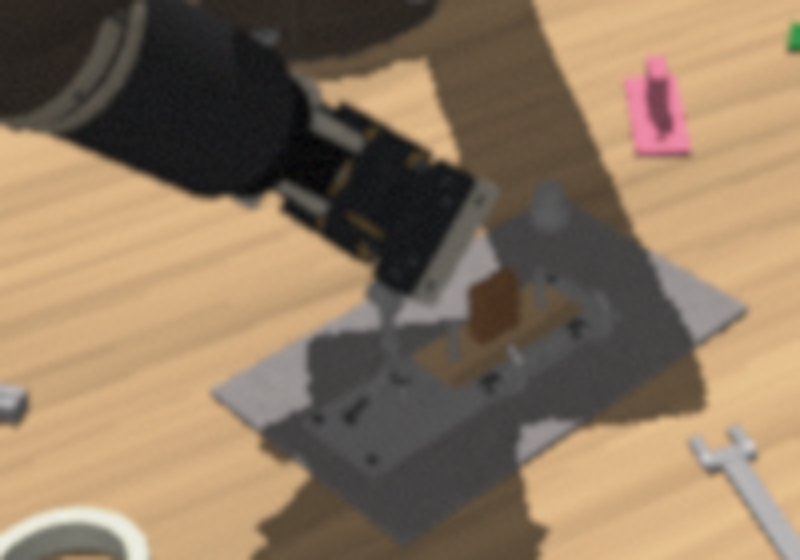

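Call:
send_rows(
  rows=[
    {"x": 0.3,"y": -0.2,"z": 8,"wx": 0.002,"wy": 0.001,"wz": 0,"gripper": 0},
    {"x": 0.3,"y": -0.2,"z": 8,"wx": 0.002,"wy": 0.001,"wz": 0,"gripper": 0},
    {"x": 0.3,"y": -0.2,"z": 8,"wx": 0.002,"wy": 0.001,"wz": 0,"gripper": 0},
    {"x": 0.3,"y": -0.2,"z": 8,"wx": 0.002,"wy": 0.001,"wz": 0,"gripper": 0},
    {"x": 0,"y": 0,"z": 2,"wx": 0,"wy": 0,"wz": 0,"gripper": 0},
    {"x": 0,"y": 0,"z": 0,"wx": 0,"wy": 0,"wz": 0,"gripper": 0},
  ],
)

```text
t: 25.1
eef_pos: [0.5764, -0.2938, 0.2347]
orientation: [1.527, 1.925, -0.634]
wrist_force: [-0.7, 0.4, 0.8]
opening: 0.0004
```

Call:
send_rows(
  rows=[
    {"x": 0,"y": 0,"z": 3,"wx": 0,"wy": 0,"wz": 0,"gripper": 0},
    {"x": 0,"y": 0,"z": 3,"wx": 0,"wy": 0,"wz": 0,"gripper": 0},
    {"x": -1,"y": 0,"z": 2,"wx": 0,"wy": 0,"wz": 0,"gripper": 0},
  ],
)

```text
t: 25.4
eef_pos: [0.5779, -0.2995, 0.2305]
orientation: [1.526, 1.925, -0.632]
wrist_force: [-1.2, 3.9, 1.4]
opening: 0.0005
```

```bash
python3 - <<'E'
from h import *
st(); c=save('wrist','w16')
cv2.imwrite('pics/w16.png',c['frame'])
E
```

```text
t 25.4 tcp b [-1.000e-01 -2.044e+02  2.305e+02] tip b [ -0.2 -78.2 105. ] F [-1.2  3.9  1.4] open 0.0005 tilt 45.2 q [-0.41  0.66  0.2  -0.61 -1.64 -2.38]
```

View pics/w16.png

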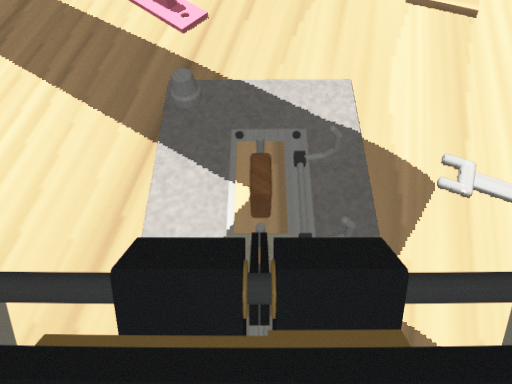

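Call:
send_rows(
  rows=[
    {"x": -2,"y": 0,"z": 3,"wx": 0,"wy": 0,"wz": 0,"gripper": 0},
    {"x": -2,"y": 0,"z": 3,"wx": 0,"wy": 0,"wz": 0,"gripper": 0},
    {"x": -2,"y": 0,"z": 3,"wx": 0,"wy": 0,"wz": 0,"gripper": 0},
    {"x": -2,"y": 0,"z": 3,"wx": 0,"wy": 0,"wz": 0,"gripper": 0},
  ],
)

```text
t: 25.85
eef_pos: [0.5812, -0.3132, 0.2283]
orientation: [1.526, 1.926, -0.631]
wrist_force: [-1.5, 4.8, 4.7]
opening: 0.0008
```

Call:
send_rows(
  rows=[
    {"x": -1.5,"y": 0,"z": 3,"wx": 0,"wy": 0,"wz": 0,"gripper": 0},
    {"x": -1.5,"y": 0,"z": 3,"wx": 0,"wy": 0,"wz": 0,"gripper": 0},
    {"x": -1.5,"y": 0,"z": 3.5,"wx": 0,"wy": 0,"wz": 0,"gripper": 0},
    {"x": -1,"y": 0,"z": 3.5,"wx": 0,"wy": 0,"wz": 0,"gripper": 0},
  ],
)

```text
t: 26.25
eef_pos: [0.5842, -0.3262, 0.2237]
orientation: [1.525, 1.925, -0.631]
wrist_force: [-0.3, 2.9, 11.2]
opening: 0.0004
```

```bash
python3 - <<'E'
from h import *
st()
E
```

```text
t 26.25 tcp b [  -0.  -231.8  223.7] tip b [  -0.2 -105.6   98.2] F [-0.3  2.9 11.2] open 0.0004 tilt 45.2 q [-0.44  0.69  0.24 -0.59 -1.66 -2.36]
```

Call:
send_rows(
  rows=[
    {"x": -1,"y": 0,"z": 3,"wx": 0,"wy": 0,"wz": 0,"gripper": 0},
    {"x": -1,"y": 0,"z": 3,"wx": 0,"wy": 0,"wz": 0,"gripper": 0},
    {"x": -1,"y": 0,"z": 3,"wx": 0,"wy": 0,"wz": 0,"gripper": 0},
  ],
)

```text
t: 26.55
eef_pos: [0.5861, -0.3346, 0.2194]
orientation: [1.525, 1.924, -0.631]
wrist_force: [-1.1, 2.2, 7.5]
opening: 0.0004
```

Call:
send_rows(
  rows=[
    {"x": -0.5,"y": 0,"z": 3,"wx": 0,"wy": 0,"wz": 0,"gripper": 0},
    {"x": -0.5,"y": 0,"z": 3,"wx": 0,"wy": 0,"wz": 0,"gripper": 0},
    {"x": -0.5,"y": 0,"z": 3,"wx": 0,"wy": 0,"wz": 0,"gripper": 0},
  ],
)

```text
t: 26.85
eef_pos: [0.5879, -0.3422, 0.2141]
orientation: [1.525, 1.924, -0.632]
wrist_force: [-1.3, 0.8, 7.6]
opening: 0.0004
```

```bash
python3 - <<'E'
from h import *
st(); s=save('scene','s17')
cv2.imwrite('pics/s17c.png',cv2.resize(s['frame'][130:270,90:290],None,fx=4,fy=4,interpolation=cv2.INTER_CUBIC))
E
```

```text
t 26.85 tcp b [-1.000e-01 -2.482e+02  2.141e+02] tip b [  -0.2 -122.1   88.5] F [-1.3  0.8  7.6] open 0.0004 tilt 45.1 q [-0.45  0.72  0.27 -0.58 -1.67 -2.35]
```

View pics/s17c.png

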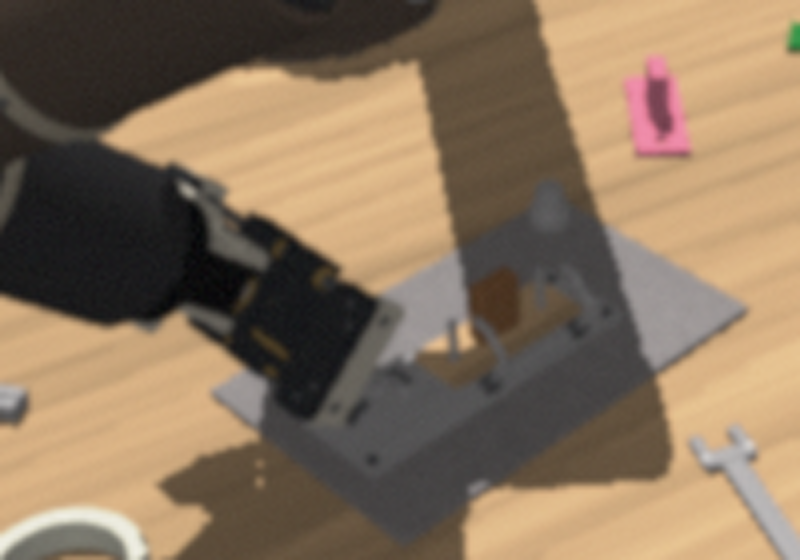

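Call:
send_rows(
  rows=[
    {"x": 2,"y": 0,"z": 2,"wx": 0,"wy": 0,"wz": 0,"gripper": 0},
    {"x": 2,"y": 0,"z": 3,"wx": 0,"wy": 0,"wz": 0,"gripper": 0},
    {"x": 2,"y": 0,"z": 3,"wx": 0,"wy": 0,"wz": 0,"gripper": 0},
  ],
)

```text
t: 27.2
eef_pos: [0.5883, -0.344, 0.2044]
orientation: [1.525, 1.922, -0.632]
wrist_force: [0.3, 0.4, 6.9]
opening: 0.0005
```

```bash
python3 - <<'E'
from h import *
st(); c=save('wrist','w18')
cv2.imwrite('pics/w18.png',c['frame'])
E
```

```text
t 27.2 tcp b [-1.000e-01 -2.501e+02  2.044e+02] tip b [  -0.  -124.2   78.6] F [0.3 0.4 6.9] open 0.0005 tilt 45.0 q [-0.45  0.73  0.27 -0.58 -1.66 -2.34]
```

View pics/w18.png

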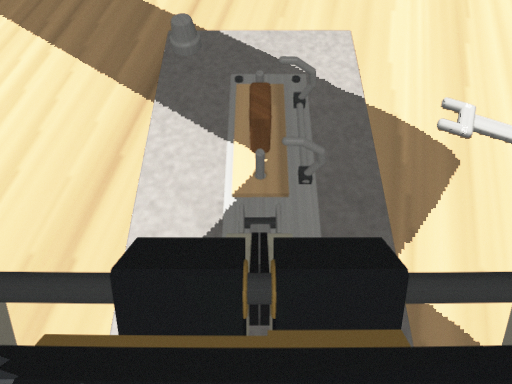

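Call:
send_rows(
  rows=[
    {"x": 0.3,"y": 0,"z": 3,"wx": 0,"wy": 0,"wz": 0,"gripper": 0},
    {"x": 0.5,"y": 0,"z": 3,"wx": 0,"wy": 0,"wz": 0,"gripper": 0},
    {"x": 0.5,"y": 0,"z": 3,"wx": 0,"wy": 0,"wz": 0,"gripper": 0},
  ],
)

```text
t: 27.55
eef_pos: [0.5893, -0.3487, 0.1955]
orientation: [1.526, 1.924, -0.633]
wrist_force: [0.3, 0.5, 1.5]
opening: 0.0004
```

Call:
send_rows(
  rows=[
    {"x": 0.5,"y": 0,"z": 3,"wx": 0,"wy": 0,"wz": 0,"gripper": 0},
    {"x": 0.7,"y": 0,"z": 3,"wx": 0,"wy": 0,"wz": 0,"gripper": 0},
  ],
)

```text
t: 27.75
eef_pos: [0.5899, -0.3518, 0.1899]
orientation: [1.526, 1.925, -0.633]
wrist_force: [-0.3, -0.1, 0.1]
opening: 0.0005
```

Call:
send_rows(
  rows=[
    {"x": 0.7,"y": 0,"z": 3,"wx": 0,"wy": 0,"wz": 0,"gripper": 0},
    {"x": 0,"y": 0,"z": 0,"wx": 0,"wy": 0,"wz": 0,"gripper": 0},
  ],
)

```text
t: 27.95
eef_pos: [0.5901, -0.3533, 0.1868]
orientation: [1.526, 1.925, -0.634]
wrist_force: [1.2, 0.1, -0.4]
opening: 0.0005
```

```bash
python3 - <<'E'
from h import *
st(); c=save('wrist','w19')
cv2.imwrite('pics/w19.png',c['frame'])
E
```

```text
t 27.95 tcp b [  -0.5 -259.6  186.8] tip b [  -0.7 -133.3   61.3] F [ 1.2  0.1 -0.4] open 0.0005 tilt 45.2 q [-0.46  0.76  0.28 -0.58 -1.65 -2.33]
```

View pics/w19.png

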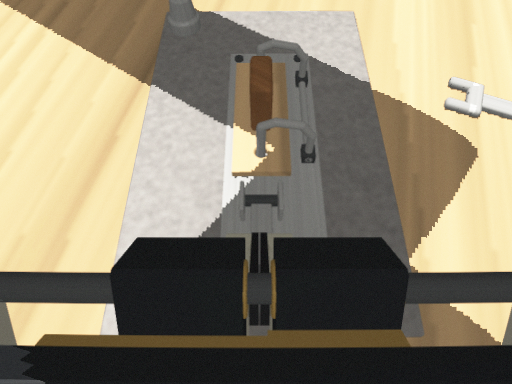

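Call:
send_rows(
  rows=[
    {"x": -5,"y": 0,"z": -2,"wx": 0,"wy": 0,"wz": 0,"gripper": 0},
    {"x": -15,"y": 0,"z": -4,"wx": 0,"wy": 0,"wz": 0,"gripper": 0},
    {"x": -20,"y": 0,"z": -5,"wx": 0,"wy": 0,"wz": 0,"gripper": 0},
    {"x": -20,"y": 0,"z": -5,"wx": 0,"wy": 0,"wz": 0,"gripper": 0},
    {"x": -20,"y": 0,"z": -5,"wx": 0,"wy": 0,"wz": 0,"gripper": 0},
    {"x": -20,"y": 0,"z": -5,"wx": 0,"wy": 0,"wz": 0,"gripper": 0},
    {"x": 0,"y": 0,"z": 0,"wx": 0,"wy": 0,"wz": 0,"gripper": 0},
    {"x": 0,"y": 0,"z": 0,"wx": 0,"wy": 0,"wz": 0,"gripper": 0},
  ],
)

```text
t: 28.8
eef_pos: [0.6024, -0.4047, 0.2781]
orientation: [1.526, 1.922, -0.632]
wrist_force: [0.6, 1.0, 0.3]
opening: 0.0005
```

```bash
python3 - <<'E'
from h import *
st(); c=save('wrist','w20')
cv2.imwrite('pics/w20c.png',cv2.resize(c['frame'][0:250,80:440],None,fx=2.2,fy=2.2,interpolation=cv2.INTER_CUBIC))
for a in [0,.05,.1,.2]:
    ph=a+np.arctan2(22,70); print(a,proj(c,[bw(0,-85-73.4*np.cos(ph),22+73.4*np.sin(ph))]).round(1))
print('grip top pred y0,-2.8,+2.8',proj(c,[bw(0,0,60),bw(0,-2.8,60)]))
print([(wb(d['location']).round(1),d['p']) for d in arm.find_in('wrist','lever_tip')])
E
```

```text
t 28.8 tcp b [-3.000e-01 -3.124e+02  2.781e+02] tip b [  -0.2 -186.4  152.4] F [0.6 1.  0.3] open 0.0005 tilt 45.1 q [-0.51  0.73  0.45 -0.57 -1.84 -2.4 ]
0 [[259.3 257.2]]
0.05 [[259.3 254.5]]
0.1 [[259.3 251.6]]
0.2 [[259.3 245.1]]
grip top pred y0,-2.8,+2.8 [[258.90446511 103.20111746]
 [258.90986037 105.2962513 ]]
[(array([   3.5, -104.5,   30.8]), 0.89), (array([-77.8, 111.3,  24.3]), 0.31), (array([ -0.3, -19.3,  60.3]), 0.15)]
```

View pics/w20c.png

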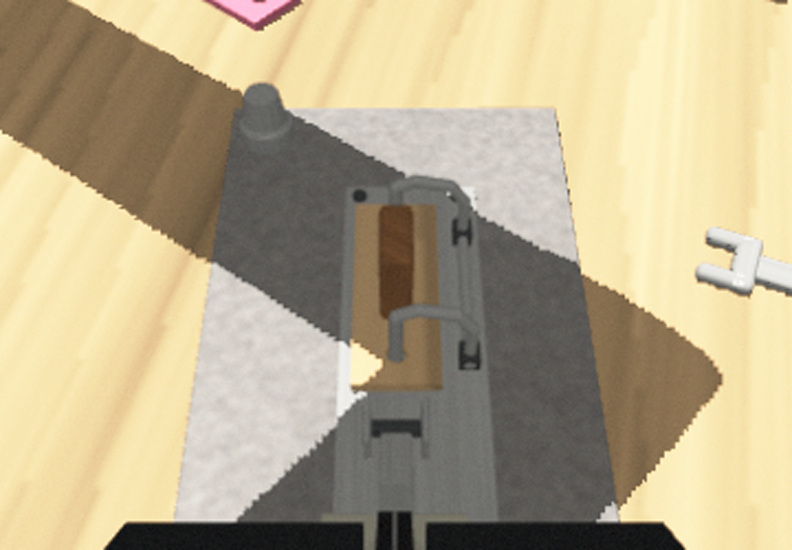

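```bash
python3 - <<'E'
from h import *
plan(bw(0,-200,400),tool_rot(PSI,0),8,0.5)
E
```

```text
[{"x": -1.0, "y": -0.0, "z": -21.0, "wx": -0.0, "wy": -0.099, "wz": 0.0, "gripper": 0.5}, {"x": -3.0, "y": -0.0, "z": -20.0, "wx": -0.001, "wy": -0.098, "wz": 0.001, "gripper": 0.5}, {"x": -5.0, "y": -0.0, "z": -21.0, "wx": 0.0, "wy": -0.099, "wz": -0.0, "gripper": 0.5}, {"x": -7.0, "y": -0.0, "z": -19.0, "wx": -0.0, "wy": -0.098, "wz": 0.0, "gripper": 0.5}, {"x": -9.0, "y": -0.0, "z": -19.0, "wx": -0.001, "wy": -0.099, "wz": 0.0, "gripper": 0.5}, {"x": -11.0, "y": -0.0, "z": -18.0, "wx": 0.0, "wy": -0.098, "wz": 0.001, "gripper": 0.5}, {"x": -12.0, "y": -0.0, "z": -17.0, "wx": -0.0, "wy": -0.099, "wz": 0.0, "gripper": 0.5}, {"x": -14.0, "y": -0.0, "z": -15.0, "wx": -0.001, "wy": -0.099, "wz": 0.0, "gripper": 0.5}]
end err mm [-0.1  0.  -0.1]
```

Call:
send_rows(
  rows=[
    {"x": -5,"y": 0,"z": -20,"wx": 0,"wy": -0.098,"wz": 0,"gripper": 0},
    {"x": -5,"y": 0,"z": -20,"wx": 0,"wy": -0.098,"wz": 0,"gripper": 0},
    {"x": -5,"y": 0,"z": -20,"wx": 0,"wy": -0.098,"wz": 0,"gripper": 0},
    {"x": -7,"y": 0,"z": -19,"wx": 0,"wy": -0.098,"wz": 0,"gripper": 0},
    {"x": -9,"y": 0,"z": -19,"wx": 0,"wy": -0.098,"wz": 0,"gripper": 0.5},
    {"x": -11,"y": 0,"z": -18,"wx": 0,"wy": -0.098,"wz": 0,"gripper": 0.8},
    {"x": -12,"y": 0,"z": -17,"wx": 0,"wy": -0.098,"wz": 0,"gripper": 1},
    {"x": -14,"y": 0,"z": -15,"wx": 0,"wy": -0.098,"wz": 0,"gripper": 1},
    {"x": 0,"y": 0,"z": 0,"wx": 0,"wy": 0,"wz": 0,"gripper": 1},
    {"x": 0,"y": 0,"z": 0,"wx": 0,"wy": 0,"wz": 0,"gripper": 1},
    {"x": 0,"y": 0,"z": 0,"wx": 0,"wy": 0,"wz": 0,"gripper": 1},
  ],
)

```text
t: 30.0
eef_pos: [0.5788, -0.3013, 0.4025]
orientation: [1.041, 1.316, -1.04]
wrist_force: [-0.3, -0.7, 1.0]
opening: 0.0508
```

```bash
python3 - <<'E'
from h import *
st(); c=save('wrist','w21'); s=save('scene','s21')
cv2.imwrite('pics/w21c.png',cv2.resize(c['frame'][0:280,80:440],None,fx=2.1,fy=2.1,interpolation=cv2.INTER_CUBIC))
cv2.imwrite('pics/s21c.png',cv2.resize(s['frame'][140:270,100:280],None,fx=4,fy=4,interpolation=cv2.INTER_CUBIC))
for a in [0,.05,.1,.2]:
    ph=a+np.arctan2(22,70); print(a,((proj(c,[bw(0,-85-73.4*np.cos(ph),24+73.4*np.sin(ph))])-[80,0])*2.1).round(1))
H=[bw(0,0,60),bw(0,-2.8,60),bw(0,2.8,60)]; print(((proj(c,H)-[80,0])*2.1).round(1))
E
```

```text
t 30.0 tcp b [ 4.000e-01 -2.063e+02  4.025e+02] tip b [  -0.4 -205.2  224.5] F [-0.3 -0.7  1. ] open 0.0508 tilt 0.4 q [-0.18  0.33 -0.04 -0.   -1.21 -2.73]
0 [[378.2 256.9]]
0.05 [[378.2 254.9]]
0.1 [[378.2 252.4]]
0.2 [[378.1 246.1]]
[[ 377.8 -142.5]
 [ 377.8 -134.4]
 [ 377.8 -150.7]]
```

View pics/w21c.png

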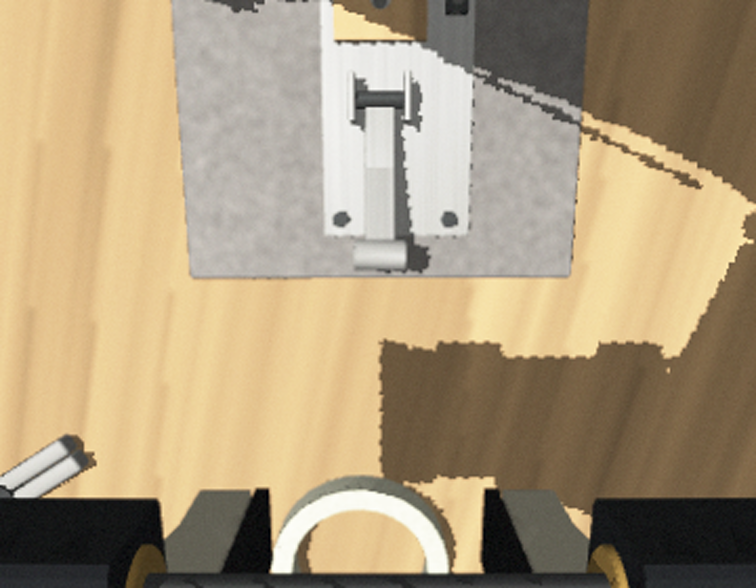

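View pics/s21c.png

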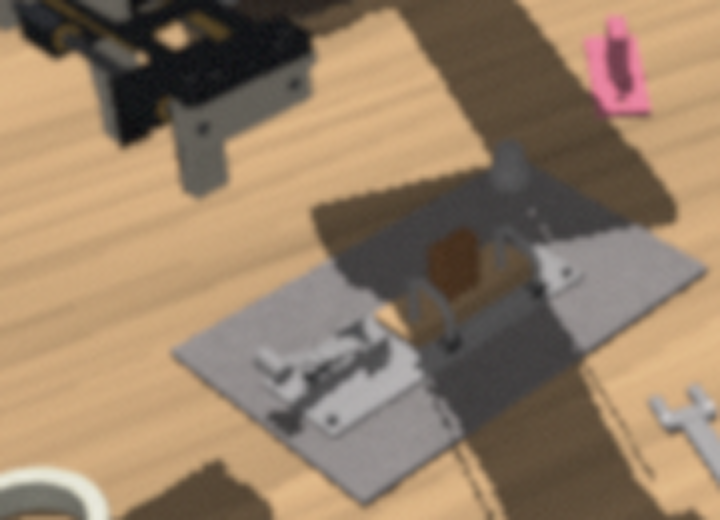

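```bash
python3 - <<'E'
from h import *
import pickle
for n,(u,v) in {'w2':(263.5,235.5),'w21':(261,121)}.items():
    c=pickle.load(open(f'pics/{n}.pkl','rb'))
    uv=[(int(u)+i,int(v)+j) for j in range(-7,8) for i in (-4,0,4)]
    P=np.array([wb(p) for p in w(c,uv)]); k=P[:,2]>35; k&=P[:,2]<65
    print(n,'max z',np.sort(P[k,2])[-5:].round(1),'y at top',P[k][P[k,2].argsort()[-5:],1].round(1))
t=save('top','t21'); 
cv2.imwrite('pics/t21c.png',cv2.resize(t['frame'][80:290,90:420],None,fx=2.3,fy=2.3,interpolation=cv2.INTER_CUBIC))
for k in ['grip_top']: print([(wb(d['location']).round(1),d['p']) for d in arm.find_in('top',k)])
st()
E
```

```text
w2 max z [51.4 51.5 51.8 52.3 52.7] y at top [-152.7 -155.1 -152.5 -153.5 -153.3]
w21 max z [51.2 51.3 51.8 52.  52.5] y at top [-152.4 -151.5 -155.2 -155.2 -153.3]
[(array([-119.7,  287.2,   48.7]), 0.4)]
t 30.2 tcp b [ 3.000e-01 -2.070e+02  4.025e+02] tip b [  -0.4 -206.   224.5] F [ 0.5 -0.4 -0. ] open 0.0666 tilt 0.4 q [-0.18  0.33 -0.04 -0.   -1.21 -2.73]
```

View pics/t21c.png

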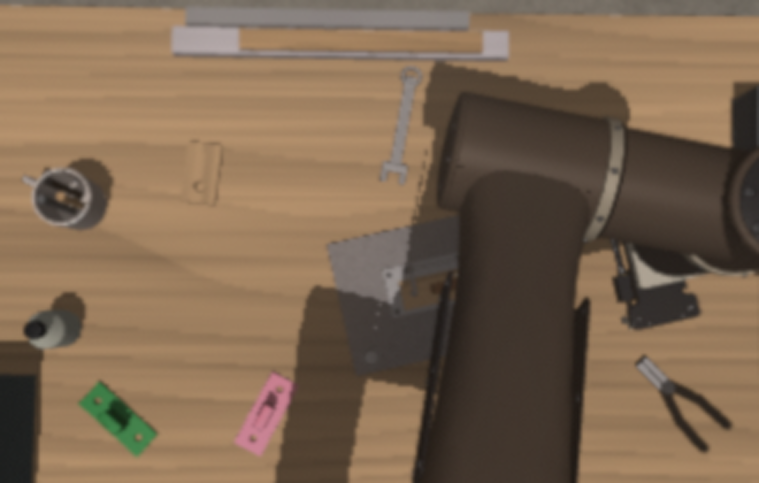

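Roll height is 52 mm, the same as it was when the lever was shut at the start. The template is seated, the other things are in place, and the robot is clear of everything. I'm handing in.

```bash
python3 -c "
from station import arm
print(arm.sign_off())"
```

```text
the job is handed in; nothing more can be done
None
```

The job is done and handed in at about 30 s of the 72 s allowed; the hand-in gives no verdict.

- **Lever up:** I lifted it with the closed fingers hooked under the roll (up to about 9 N at the wrist) until it sprang fully open.
- **Template on:** I took the plain wooden template, not the pink or green look-alike. Its grip sits about 3 mm off the middle between the holes. I lined one hole up with its post in the wrist camera and lowered the template over both posts. There was no force on the way down and about 10 N when it touched the plate.
- **Lever down:** I followed the lever round until it snapped shut, then backed away. The force peaked at about 11.6 N. That is more than the 7 N stated for closing, which I put down to friction at the roll.

**Last checks:**
- **Lever:** the roll's top reads 52 mm by depth, the same as when shut at the start. Its picture position also fits 0 to 0.05 rad, which alone would not prove it is under 0.04 rad.
- **Rings and template:** both rings show closed over the posts. The template lies on the base plate with both posts through its holes. The height at touchdown matched the expected value to 0.1 mm.
- **Surroundings:** nothing else on the bench looks moved, and the robot touches nothing.
- **Failed check:** the last network search for the grip in the top view reported only a look-alike, because the arm hid the template. I judged the template's seating from the wrist and scene pictures instead.

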